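# Tighten the tomato dicer's blade clamp with a click wrench

### The arm

A 6-joint arm with a two-finger parallel gripper is mounted at the origin on a cart in front of the work surface, level with it; the furniture and walls round the work are solid. World frame = base frame: x ahead of the robot, y to its left, z up, the work surface at z = 0. Lengths are in m, angles in degrees, forces in N, time in s.
With the tool pointing down it reaches from about 0.375 to 0.9 m from the base axis. Payload 3.1 kg.
Tool frame: the origin (TCP) lies midway between the tips of the shut fingers; the grasp point (between the pads) lies 19 mm behind it; z points along the fingers, y is the line along which they close (so a half turn about z gives the same grasp; the last joint's range is limited). The gripper opens to 87 mm and grips with 3 to 60 N. Pads are 19 mm wide; open, the fingers measure 117 mm over their backs; the gripper's body (75 mm by 190 mm) begins 51 mm behind the grasp point.
Start: joints at [-82.592, 30.224, 82.088, -0, 67.689, -10.227], TCP at [0.189, -0.596, 0.223] pointing down, gripper open.
Joint ranges: [-176.69, 176.69], [-43.24, 126.21], [12.49, 139.97], [-82, 262], [0, 151.66], [-163.58, 163.58]. Speed limits (degrees/s): [159.86, 159.86, 180, 180, 180, 180].

### API

Orientations are given as a 3x3 rotation matrix whose columns are the frame's x, y, z axes.
In Python, from rig import read_state, capture, camera_info, hand_in gives the robot as it stands.
- The arm moves only by the tool drive_tool, never from a script. Its argument "motion" is a list of rows, each a list of 2 entries, a list of its own where there are three numbers: the shift along the tool's x, y, z in mm, then the turn, a rotation vector about the tool's x, y, z in rad. A call has 1 to 5 rows; each row shifts and turns the commanded pose from where the row before left it, along the tool's axes as they then stand; what a row does not reach is not made up. A row lasts 1/10 s, in which the tool goes at most 50 mm and 8.59 degrees, less where a joint would pass 70% of its speed; a pose out of reach is approached as far as the arm can. A call is refused whole if a number of a shift passes 50 or a number of a turn 0.15, either way. A call with a gripper value outside its range is refused whole. "gripper" is the opening, from 0 (shut) to 1 (fully open), set as the call begins (left out, the last holds). The fingers move at their own pace and stop on an object; the grip force is fixed at half the most. Time passes only in rows, so rows that do not move let the fingers close. It gives the time, the measured TCP pose, the force, the opening and the grip force at its end, in the units of the state.
- read_state(): the state, without advancing time (a new reading comes with each control period).
- capture(name): name is "scene" or "top"; returns the picture (420x560x3 uint8, red, green, blue); there is no depth.
- camera_info(name): a dict with "fovy" (degrees; the focal length in pixels is half the picture's height over the tangent of half this angle, whatever the lens; pixels are square), "cx", "cy" (the principal point, pixels), "xyz" and "orientation" of the camera in the world. Camera axes: x right, y down, z forward; pixel columns grow to the right and rows downward; lengths in m; the calibration is good to about 2 mm. A picture is of the moment at which its call begins. camera_info takes no time and is no camera call.
- hand_in(): hands the job in; it is judged then, once.
The state is a dict: "time_s": time; "joint_positions": joint angles; "qvel": joint speeds; "tau": joint torques, N m; "position": TCP position; "tcp_rot": TCP orientation; "force": force on the tool from outside, world axes, zero at the start; "moment": the same for the moment, N m; "opening": opening from 0.0 (shut) to 1.0 (fully open); "grasp_force": force on a finger pad.
Only numpy, scipy, OpenCV 4.12 (cv2) and the standard library are available. Lean on these libraries where they do the work, as an engineer would, in place of code of your own. Each camera call takes 0.05 s, during which the arm holds its last target. There are 200 camera calls.

### The job

The tomato dicer has a new blade cartridge and its domed clamp nut is only finger-tight. Fit the ring of the click wrench fully down over the nut, tighten it clockwise (seen from above) until the wrench breaks over with a click and stop at once, for forcing it on past the click cracks the clamp. Then lift the wrench off and lay it down flat on the worktop, clear of the dicer, leaving the things around it where they stand.

Things in the scene. Friction and masses are not known exactly. Their poses are not given: they have to be found in the camera images.
- dicer: Tomato dicer: low cast-aluminium stand 200 wide, 180 deep, 83 mm high, held fast to the worktop by four suction feet, with a square blade grid in the middle and a steel clamp bar along its front edge that carries the one domed nut. Origin on the worktop under its middle, x from the bar to the back, z up. Wall cabinets hang over the worktop from x = 0.57 m on, 0.47 m up.
- nut_centre (a point): On the axis of the clamp nut (domed steel hexagon, 30 mm across flats, flats 18 mm high, dome 13 mm on top, top 150 mm over the worktop), 10 mm above the washer (39 mm across, top 119 mm over the worktop) on which the ring comes to rest; all else on the dicer lies lower. z up; x square to a flat (flats every 60 degrees); turns with the nut.
- nut: The nut itself, origin on its axis at its underside, axes as nut_centre. It tightens clockwise seen from above. It already bears: it resists with about 0.7 N m at first and ever more as it turns, and stays where it is left. It has between about 10 and 30 degrees to go until the click, different every time and not to be told from its pose.
- wrench_ring (a point): Centre of the wrench's steel ring, 53 mm across, 20 mm high, open through: twelve-point hole 31.6 mm across flats (1.6 mm play on the nut, about 6 degrees of free turn either way). z is the hole's axis, x points away from the handle: it fits when this x and the nut's x differ by a multiple of 30 degrees. Fully fitted, it coincides with nut_centre.
- wrench_grip (a point): Middle of the wrench's black ribbed handle, which is 24 mm wide and 24 mm high and runs from 36 mm ahead of this point (towards the ring) to 60 mm behind it. 12 mm above the wrench's underside; 125 mm from the ring's centre. x points along the wrench to the ring, z up.
- wrench: The click wrench: 215 mm long, 0.4 kg, origin under wrench_grip, same axes; the ring is an insert that can turn in the round head. At 1.1 N m (9 N sideways at the grip if the hand does not twist it) it breaks over: the load drops to a quarter while the handle swings on 3 degrees round a ring that stands still; then a solid stop takes the load and the nut is forced on. Eased back it snaps straight.
- lime: Bystander to be left alone: green lime, 53x45x45 mm, origin on its underside.
- tomato: Bystander to be left alone: small red tomato, 49x52x44 mm, origin on its underside.
- garlic: Bystander to be left alone: garlic bulb, 51x51x51 mm, origin on its underside.
- onion: Bystander to be left alone: brown onion, 60x62x67 mm, origin on its underside.
- low_tin: Bystander to be left alone: low food tin, 75 mm across, 58 mm high, origin on its underside.
- salt_mill: Bystander to be left alone: small clear salt mill, 44 mm across, 90 mm high, origin on its underside.

How it is judged:
By the outcome, as a careful person would: the job done as asked, in the order asked, and still so for the second after the job is handed in, with the robot touching nothing.
It also fails if it takes over 72 s, if anything falls off the work surface, if the arm or the gripper's body presses on something with over 40 N, if the wrist force passes 120 N, or if a joint passes its speed limit or range.

## Working session

There is one attempt and no reset: what is moved stays moved. The work goes in short steps, Python scripts to look and compute and a tool call to move; the robot and the scene stay as the last step left them, time stands still between calls to the robot, and variables do not carry over. Pictures are saved under pics/ and viewed, at most 10 in all, crops included, and the job is handed in when it is done.

Besides the shell and the picture viewer there is one more tool, called after "Emit:" as a command line: name --argument value ..., lists and objects as JSON in quotes. drive_tool: Moves the arm, as the interface text tells. Its arguments: {"type":"object","properties":{"motion":{"type":"array","items":{"type":"array"}},"gripper":{"type":"number"}},"required":["motion"]}

```bash
ls; mkdir -p pics; python3 - <<'E'
from rig import *
import cv2,numpy as np
for n in("scene","top"):
    c=camera_info(n);print(n,c)
    im=capture(n);cv2.imwrite(f"pics/{n}0.png",cv2.resize(im[:,:,::-1],(784,588),interpolation=cv2.INTER_CUBIC)); np.save(f"pics/{n}0.npy",im)
print(read_state())
E
```

```text
pics
scene {'fovy': 52.29870048709853, 'cx': 281.5985228463229, 'cy': 211.34775083864253, 'xyz': array([0.06553873, 0.61716896, 0.88595789]), 'orientation': array([[-0.76669457, -0.45784391,  0.45006488],
       [-0.64196751,  0.53846665, -0.54583091],
       [ 0.00756044, -0.70741262, -0.70676037]])}
top {'fovy': 54.379523457006734, 'cx': 277.5015994608701, 'cy': 210.90268693120962, 'xyz': array([0.33211052, 0.03279142, 1.25925339]), 'orientation': array([[-0.00373573, -0.9832342 ,  0.18230897],
       [-0.99999074,  0.00406254,  0.00141921],
       [-0.00213606, -0.18230198, -0.98324027]])}
{'time_s': 0.1, 'joint_positions': array([-8.25927233e+01,  3.02738153e+01,  8.21489578e+01,  9.41387459e-04,
        6.76899737e+01, -1.02260936e+01]), 'qvel': array([ 0.05911401, -0.21713848, -0.13585218, -0.02081609,  0.04309981,
       -0.10808937]), 'tau': array([-3.75878317e-04, -4.40988028e+01, -1.77150178e+01,  6.36044028e-02,
        5.34323137e-02, -2.61800812e-05]), 'position': array([ 0.1892867 , -0.59495426,  0.22166809]), 'tcp_rot': array([[ 9.53016337e-01,  3.02918810e-01, -2.38618498e-04],
       [ 3.02918685e-01, -9.53014404e-01,  1.95333974e-03],
       [ 3.64296485e-04, -1.93384669e-03, -9.99998064e-01]]), 'force': array([0.61360401, 0.07252696, 0.34492944]), 'moment': array([ 0.02898047, -0.06265104,  0.04189813]), 'grasp_force': 0.0, 'opening': 1.0011584934636968}
```

View pics/scene0.png

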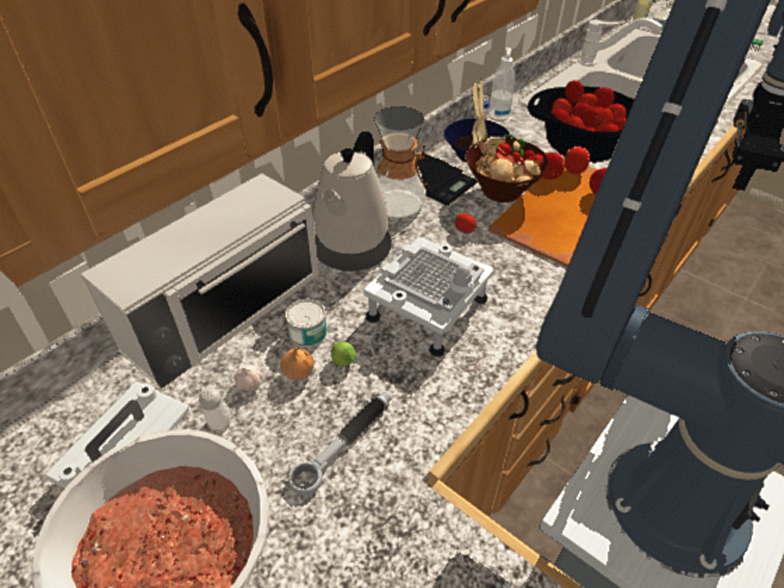

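View pics/top0.png

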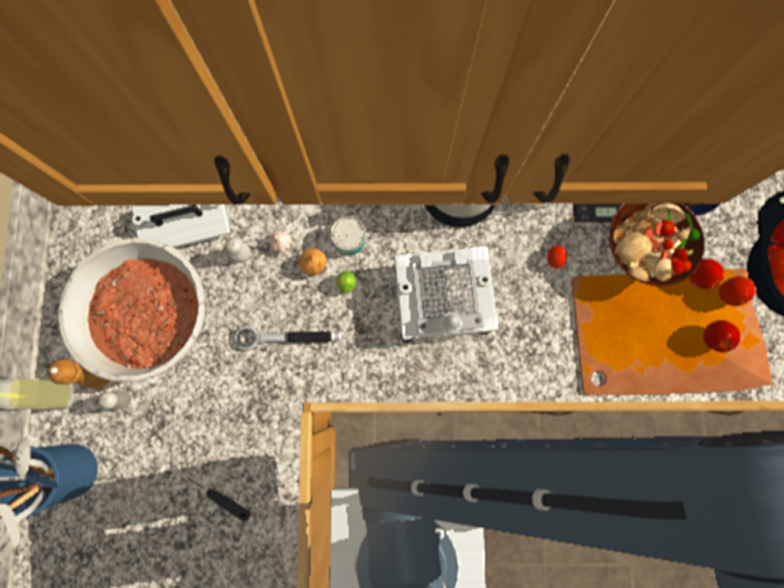

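The two views show the wrench left of the dicer: in the enlarged top view its ring is at (246,338) and its black handle spans (285..332,337). The nut is on the dicer's front bar near (452,322) in the top view and (463,280) in the scene view. Next I'll zoom in.

```bash
cat > h.py <<'E'
import numpy as np,cv2
from rig import *
def ray(n,u,v):
    c=camera_info(n);f=210/np.tan(np.radians(c["fovy"]/2))
    d=np.array(c["orientation"])@np.array([(u-c["cx"])/f,(v-c["cy"])/f,1.]);return np.array(c["xyz"]),d/np.linalg.norm(d)
def onz(n,u,v,z):
    o,d=ray(n,u,v);return o+d*(z-o[2])/d[2]
def tri(a,b):
    (o1,d1),(o2,d2)=ray("top",*a),ray("scene",*b)
    s=np.linalg.lstsq(np.c_[d1,-d2],o2-o1,rcond=None)[0];p,q=o1+s[0]*d1,o2+s[1]*d2
    return (p+q)/2,np.linalg.norm(p-q)
def proj(n,p):
    c=camera_info(n);f=210/np.tan(np.radians(c["fovy"]/2));q=np.array(c["orientation"]).T@(np.array(p)-c["xyz"]);return q[0]/q[2]*f+c["cx"],q[1]/q[2]*f+c["cy"]
def dark(im,box,th=60):
    x0,y0,x1,y1=box;m=(im[y0:y1,x0:x1].max(2)<th).astype(np.uint8)
    n,l,s,c=cv2.connectedComponentsWithStats(m);k=1+s[1:,4].argmax();ys,xs=np.where(l==k)
    p=np.c_[xs+x0,ys+y0].astype(float);return p.mean(0),cv2.minAreaRect(p.astype(np.float32)),s[k,4]
E
python3 - <<'E'
from h import *
t=np.load("pics/top0.npy");s=np.load("pics/scene0.npy")
A=lambda im,x,y,w,h,k:cv2.resize(im[y:y+h,x:x+w,::-1],(w*k,h*k),interpolation=cv2.INTER_CUBIC)
a=np.vstack([A(t,160,225,100,30,7)[:, :700],A(t,275,170,100,55,7)]);cv2.imwrite("pics/t1.png",a)
b=np.hstack([A(s,200,270,85,95,4),A(s,255,165,110,95,4)]);cv2.imwrite("pics/s1.png",b);print(a.shape,b.shape)
for im,n,bx in((t,"top",(195,230,245,252)),(s,"scene",(235,275,285,330))):
    c,r,k=dark(im,bx);print(n,c,r,k,onz(n,*c,.014))
E
```

```text
(595, 700, 3) (380, 780, 3)
top [219.9742268  240.53608247] ((220.0, 240.5), (7.0, 30.0), 90.0) 194 [0.47156786 0.21084563 0.014     ]
scene [260.16393443 298.61202186] ((259.2500305175781, 299.2500305175781), (12.020814895629883, 36.769554138183594), 45.0) 366 [0.47012597 0.20364547 0.014     ]
```

View pics/t1.png

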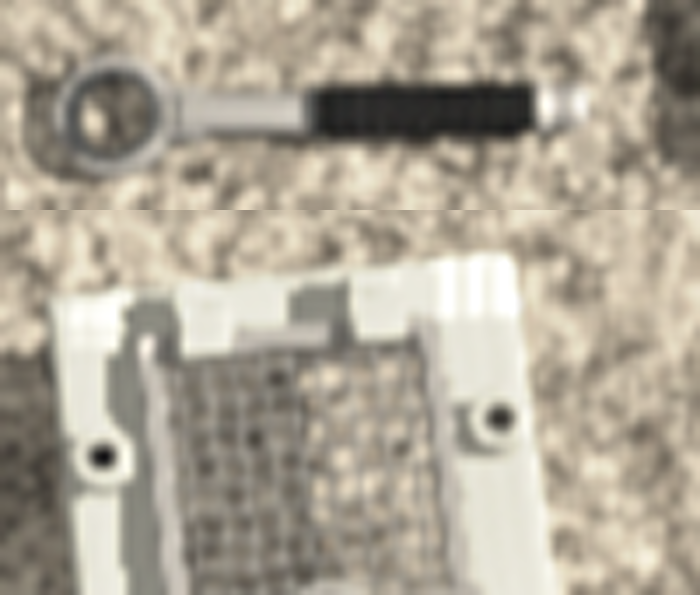

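View pics/s1.png

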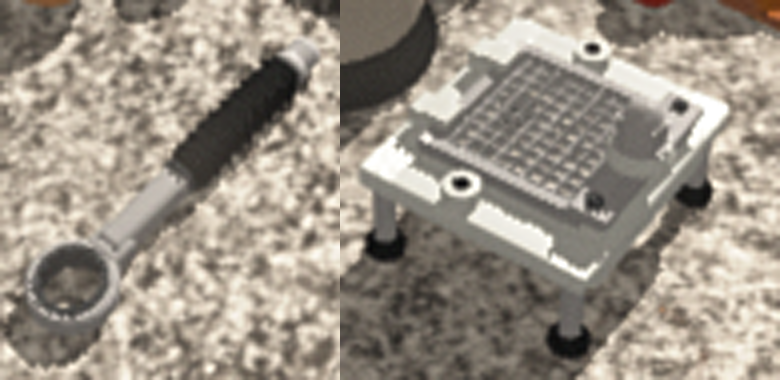

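The top crop shows the wrench lying along y: its ring is at about (175.6,240.7) px and the middle of the handle at about (220.4,240.4). In the scene crop, the grey nut stands on the bar at about (330,198). The top crop missed it, so I'll zoom in there.

```bash
python3 - <<'E'
from h import *
t=np.load("pics/top0.npy");s=np.load("pics/scene0.npy")
A=lambda im,x,y,w,h,k:cv2.resize(im[y:y+h,x:x+w,::-1],(w*k,h*k),interpolation=cv2.INTER_CUBIC)
def st(a): 
    a=a.astype(float);return np.clip((a-60)*1.6,0,255).astype(np.uint8)
a=A(t,295,212,50,32,12);b=A(s,305,175,50,50,8)
c=np.zeros((400+384,600,3),np.uint8)
cv2.imwrite("pics/n1.png",np.hstack([st(a)[:, :],st(A(s,310,180,40,32,12))])[:, :][:,::1] if 0 else cv2.resize(np.hstack([st(a),st(A(s,308,180,40,32,12))]),(800,284)))
print(onz("top",175.6,240.65,.015),onz("top",220.4,240.4,.016))
E
```

```text
[0.4716455  0.34634328 0.015     ] [0.47175571 0.20926845 0.016     ]
```

View pics/n1.png

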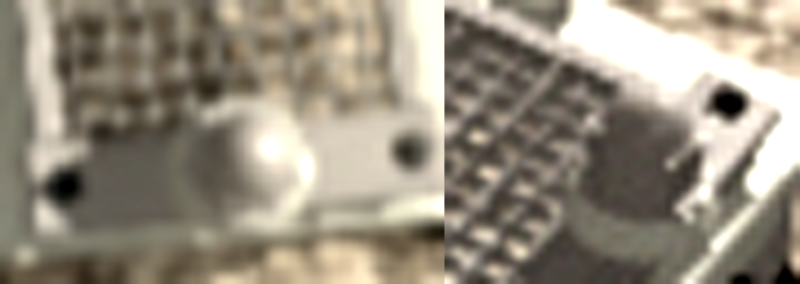

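The enlarged nut view puts the nut's outline centre at about (322,229.5) px in the top view. The wrench lies along +y with its grip near (0.472, 0.221); the ring to handle-middle distance comes out at 137 mm, as it should. First I'll turn the tool so it closes along x.

Emit:
drive_tool --motion '[[[0,0,0],[0,0,-0.14]],[[0,0,0],[0,0,-0.14]],[[0,0,0],[0,0,-0.14]],[[0,0,0],[0,0,-0.14]],[[0,0,0],[0,0,-0.14]]]' --gripper 0.7

```text
time_s: 0.6
position: [0.1893, -0.5952, 0.222]
tcp_rot: [[0.529, 0.849, -0.0], [0.849, -0.529, 0.001], [0.001, -0.001, -1.0]]
force: [-0.3, -0.3, 0.3]
opening: 0.717
grasp_force: 0.0
```

Emit:
drive_tool --motion '[[[0,0,0],[0,0,-0.14]],[[0,0,0],[0,0,-0.14]],[[0,0,0],[0,0,-0.14]],[[0,0,0],[0,0,-0.14]],[[0,0,0],[0,0,0]]]'

```text
time_s: 1.1
position: [0.1893, -0.5952, 0.222]
tcp_rot: [[0.003, 1.0, -0.0], [1.0, -0.003, 0.001], [0.001, -0.0, -1.0]]
force: [0.5, 0.4, -0.1]
opening: 0.702
grasp_force: 0.0
```

Emit:
drive_tool --motion '[[[30,35,0],[0,0,0]],[[30,35,0],[0,0,0]],[[30,35,0],[0,0,0]],[[30,35,0],[0,0,0]],[[30,35,0],[0,0,0]]]'

```text
time_s: 1.6
position: [0.3659, -0.4447, 0.2224]
tcp_rot: [[0.007, 1.0, -0.0], [1.0, -0.007, 0.0], [0.0, -0.0, -1.0]]
force: [1.0, -0.8, 0.0]
opening: 0.701
grasp_force: 0.0
```

Emit:
drive_tool --motion '[[[30,35,0],[0,0,0]],[[30,35,0],[0,0,0]],[[30,35,0],[0,0,0]],[[45,0,0],[0,0,0]],[[45,0,0],[0,0,0]]]'

```text
time_s: 2.1
position: [0.4712, -0.2648, 0.2221]
tcp_rot: [[0.006, 1.0, 0.0], [1.0, -0.006, 0.0], [0.0, 0.0, -1.0]]
force: [0.5, 0.2, -0.4]
opening: 0.703
grasp_force: 0.0
```

Emit:
drive_tool --motion '[[[45,0,0],[0,0,0]],[[45,0,0],[0,0,0]],[[45,0,0],[0,0,0]],[[45,0,0],[0,0,0]],[[45,0,0],[0,0,0]]]'

```text
time_s: 2.6
position: [0.4707, -0.0397, 0.2226]
tcp_rot: [[0.007, 1.0, 0.0], [1.0, -0.007, 0.0], [0.0, 0.0, -1.0]]
force: [0.5, 0.1, 0.2]
opening: 0.697
grasp_force: 0.0
```

```bash
python3 - <<'E'
from h import *
print("lime",onz("top",247.9,201.4,.022),"nut",onz("top",322.1,229.5,.135))
for z in(.119,.135,.15):print(z,proj("top",onz("top",322.1,229.5,.135)*[1,1,0]+[0,0,z]))
E
```

```text
lime [0.59177862 0.12599277 0.022     ] nut [ 0.48760593 -0.08906013  0.135     ]
0.119 (np.float64(321.50169428493626), np.float64(230.2829141422015))
0.135 (np.float64(322.1), np.float64(229.5))
0.15 (np.float64(322.67619249675323), np.float64(228.7460221539244))
```

Emit:
drive_tool --motion '[[[45,0,0],[0,0,0]],[[45,0,0],[0,0,0]],[[45,0,0],[0,0,0]],[[45,0,0],[0,0,0]],[[45,0,0],[0,0,0]]]' --gripper 0.55

```text
time_s: 3.1
position: [0.4714, 0.1854, 0.2225]
tcp_rot: [[0.006, 1.0, 0.0], [1.0, -0.006, -0.0], [-0.0, 0.0, -1.0]]
force: [0.5, -0.4, -0.6]
opening: 0.549
grasp_force: 0.0
```

Emit:
drive_tool --motion '[[[36,2,0],[0,0,0.004]],[[0,0,50],[0,0,0]],[[0,0,50],[0,0,0]],[[0,0,45],[0,0,0]],[[0,0,0],[0,0,0]]]'

```text
time_s: 3.6
position: [0.4687, 0.2185, 0.0716]
tcp_rot: [[0.009, 1.0, -0.015], [1.0, -0.01, -0.003], [-0.004, -0.015, -1.0]]
force: [-1.2, -1.0, -0.4]
opening: 0.552
grasp_force: 0.0
```

Emit:
drive_tool --motion '[[[0,0,0],[0,0,-0.009]],[[1,2,20],[0,0,0]],[[0,0,25],[0,0,0]],[[0,0,0],[0,0,0]],[[0,0,0],[0,0,0]]]'

```text
time_s: 4.1
position: [0.4775, 0.2208, 0.035]
tcp_rot: [[-0.001, 1.0, 0.004], [1.0, 0.001, 0.001], [0.001, 0.004, -1.0]]
force: [-0.2, 0.7, 1.1]
opening: 0.554
grasp_force: 0.0
```

Emit:
drive_tool --motion '[[[0,-4,12],[0,0,0]],[[0,0,12],[0,0,0]],[[0,0,6],[0,0,0]],[[0,0,0],[0,0,0]],[[0,0,0],[0,0,0]]]'

```text
time_s: 4.6
position: [0.4722, 0.2206, 0.0029]
tcp_rot: [[-0.002, 1.0, 0.001], [1.0, 0.002, 0.0], [0.0, 0.001, -1.0]]
force: [-0.1, 0.5, 1.0]
opening: 0.553
grasp_force: 0.0
```

Emit:
drive_tool --motion '[[[0,0,0],[0,0,0]],[[0,0,0],[0,0,0]],[[0,0,0],[0,0,0]],[[0,0,0],[0,0,0]],[[0,0,0],[0,0,0]]]' --gripper 0

```text
time_s: 5.1
position: [0.472, 0.2206, 0.0027]
tcp_rot: [[-0.002, 1.0, 0.0], [1.0, 0.002, 0.0], [0.0, 0.0, -1.0]]
force: [-0.5, -0.2, 0.6]
opening: 0.273
grasp_force: 30.0
```

Emit:
drive_tool --motion '[[[0,0,-10],[0,0,0]],[[0,0,-20],[0,0,0]],[[0,0,-40],[0,0,0]],[[0,0,-40],[0,0,0]],[[0,0,-40],[0,0,0]]]'

```text
time_s: 5.6
position: [0.4705, 0.2202, 0.1538]
tcp_rot: [[-0.002, 1.0, -0.002], [1.0, 0.002, -0.001], [-0.001, -0.002, -1.0]]
force: [0.8, 0.1, -4.4]
opening: 0.274
grasp_force: 30.0
```

Emit:
drive_tool --motion '[[[0,0,-50],[0,0,0]],[[0,0,-20],[0,0,0]],[[0,0,0],[0,0,0]],[[0,0,0],[0,0,0]],[[0,0,0],[0,0,0]]]'

```text
time_s: 6.1
position: [0.4698, 0.22, 0.2204]
tcp_rot: [[-0.002, 1.0, -0.005], [1.0, 0.002, -0.001], [-0.001, -0.005, -1.0]]
force: [0.2, 0.7, -5.0]
opening: 0.272
grasp_force: 30.0
```

```bash
python3 - <<'E'
from h import *
t=capture("top");np.save("pics/t2.npy",t);s=read_state();print(s["position"],s["tcp_rot"],s["force"],s["moment"],s["opening"],s["grasp_force"])
A=lambda im,x,y,w,h,k:cv2.resize(im[y:y+h,x:x+w,::-1],(w*k,h*k),interpolation=cv2.INTER_CUBIC)
cv2.imwrite("pics/t2.png",A(t,130,170,130,100,6))
E
```

```text
[0.46996225 0.22007936 0.22028061] [[-0.0019796   0.99998365 -0.00536451]
 [ 0.99999727  0.00197289 -0.00125591]
 [-0.00124531 -0.00536698 -0.99998482]] [-0.09471364  0.28602066 -3.69884571] [-0.16164977 -0.1164815  -0.0091445 ] 0.27057271725308135 29.990904527185194
```

View pics/t2.png

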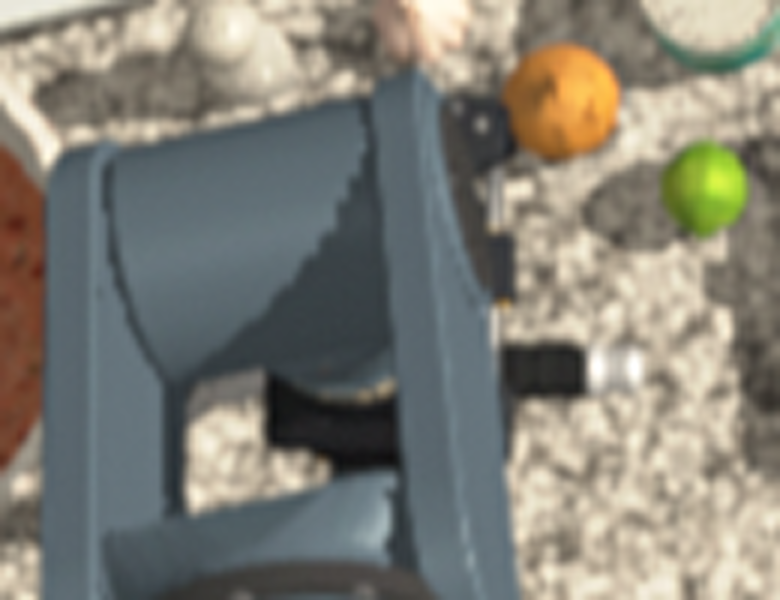

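The ring is hidden under the arm here. The grip is sound, with the handle straight, and the lime and onion are undisturbed. Next I'll refine the nut position by triangulating the nut and the bar bolts.

```bash
python3 - <<'E'
from h import *
a=tri((302.4,232.4),(318.7,215.5));b=tri((340.5,228.5),(340,191.2));print(a,b,(a[0]+b[0])/2);print(tri((322.1,229.5),(330,198)))
t=np.load("pics/top0.npy").astype(int);s=np.load("pics/scene0.npy").astype(int)
print(t[218:242,310:336].mean(2).astype(int));print(s[185:212,318:344].mean(2).astype(int))
m=(a[0]+b[0])/2
for z in(.119,.137,.15):print(z,proj("top",[m[0],m[1],z]),proj("scene",[m[0],m[1],z]))
E
```

```text
(array([ 0.48275331, -0.03675675,  0.10350553]), np.float64(0.0024703704017901454)) (array([ 0.49238461, -0.14528075,  0.10706667]), np.float64(0.0038491898775608806)) [ 0.48756896 -0.09101875  0.1052861 ]
(array([ 0.48800969, -0.09094655,  0.12316534]), np.float64(0.0027380797011298955))
[[123 136 122 109 115 131 105  99 123 132 105 123 137 148 145 155 152 139
  149 148 150 156 169 176 174 154]
 [128 139 121 122 137 150 122 108 125 129 120 127 130 145 157 159 154 140
  155 143 136 150 171 173 168 149]
 [140 151 128 123 132 140 120 101 107 111 120 124 117 129 148 150 146 136
  147 132 131 146 164 172 177 160]
 [134 143 124 108 108 110 107  90  87  94 115 116 111 115 144 157 157 142
  136 127 133 143 154 164 177 167]
 [108 116 114  99  98 107 121  97  85  99 131 136 135 137 155 172 173 161
  142 136 144 150 149 149 156 155]
 [ 93 108 126 112 109 123 143 121 118 138 171 174 174 177 183 184 179 167
  147 149 162 170 152 134 138 149]
 [108 125 145 123 108 120 138 144 168 172 181 173 174 184 193 196 195 182
  155 160 169 178 160 144 151 162]
 [108 119 129 109  95 110 123 141 164 156 151 1
[... 4447 characters left out ...]
2 100 103  97 108 110 111 120 112 119 126 127 126
  152 194 162 130 124 121 108 105]
 [ 97 103 102 102 101 103 100  96 100  98  99 101  99 105 127 125 125 155
  203 172 132 124 119 105 101 103]
 [100 103 103 102 102 100  97  99  97  97 103  94 100 115 125 127 156 210
  180 137 125 119  74  47  75  96]]
0.119 (np.float64(322.19875842102), np.float64(230.29317331625035)) (np.float64(329.5002761363662), np.float64(199.10957897533802))
0.137 (np.float64(322.8839297404412), np.float64(229.41101735814505)) (np.float64(330.1039880401488), np.float64(194.04353145523012))
0.15 (np.float64(323.39225687337), np.float64(228.75654774409506)) (np.float64(330.54871325956896), np.float64(190.3116204545414))
```

Emit:
drive_tool --motion '[[[-45,0,0],[0,0,0]],[[-45,0,0],[0,0,0]],[[-45,5,0],[0,0,0]],[[-45,5,0],[0,0,0]],[[-45,5,0],[0,0,0]]]'

```text
time_s: 6.65
position: [0.4863, -0.0059, 0.2208]
tcp_rot: [[-0.002, 1.0, -0.003], [1.0, 0.002, 0.001], [0.001, -0.003, -1.0]]
force: [1.0, 1.0, -3.5]
opening: 0.276
grasp_force: 30.0
```

Emit:
drive_tool --motion '[[[-45,0,0],[0,0,0]],[[-45,0,0],[0,0,0]],[[-45,0,0],[0,0,0]],[[-45,0,0],[0,0,0]],[[-31,3,0],[0,0,0]]]'

```text
time_s: 7.15
position: [0.4897, -0.2182, 0.2206]
tcp_rot: [[0.0, 1.0, -0.003], [1.0, -0.0, 0.001], [0.001, -0.003, -1.0]]
force: [0.2, 0.5, -3.8]
opening: 0.274
grasp_force: 30.0
```

Emit:
drive_tool --motion '[[[0,0,20],[0,0,0]],[[0,0,25],[0,0,0]],[[0,0,0],[0,0,0]],[[0,0,0],[0,0,0]],[[0,0,0],[0,0,0]]]'

```text
time_s: 7.65
position: [0.4913, -0.2155, 0.178]
tcp_rot: [[-0.003, 1.0, 0.001], [1.0, 0.003, -0.001], [-0.001, 0.001, -1.0]]
force: [-0.2, -0.5, -3.9]
opening: 0.269
grasp_force: 30.0
```

```bash
python3 - <<'E'
from h import *
t=capture("top");np.save("pics/t3.npy",t);c=capture("scene");np.save("pics/s3.npy",c);s=read_state();print(s["position"],s["tcp_rot"],s["force"],s["moment"],s["joint_positions"])
A=lambda im,x,y,w,h,k:cv2.resize(im[y:y+h,x:x+w,::-1],(w*k,h*k),interpolation=cv2.INTER_CUBIC)
cv2.imwrite("pics/t3.png",np.hstack([A(t,290,195,70,80,5),A(c,290,150,80,80,5)]))
E
```

```text
[ 0.49148349 -0.21558051  0.17852881] [[-0.00264267  0.99999488  0.00180647]
 [ 0.99999568  0.00264498 -0.00127879]
 [-0.00128356  0.00180309 -0.99999755]] [-0.08499316  0.39514067 -4.00832805] [-0.10061094 -0.0830298   0.0258697 ] [-3.56205893e+01  2.68051334e+01  9.75027519e+01  8.75418574e-04
  5.55653046e+01 -3.57725641e+01]
```

View pics/t3.png

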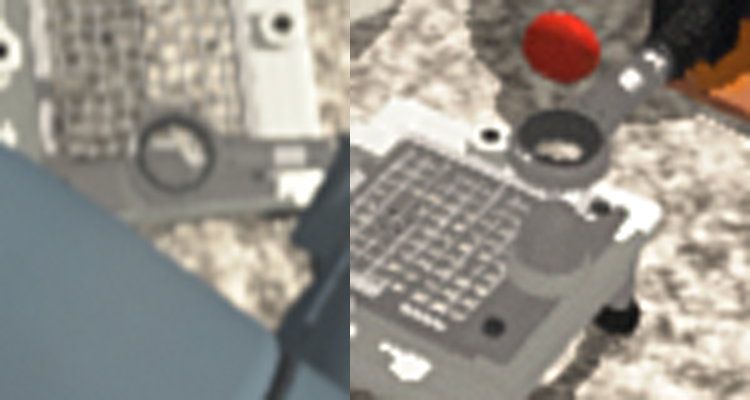

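The held ring is seen just above the nut: in the top view its centre is at (175,155) in the crop, and in the scene view its top rim is at (562,138) with the nut below at (552,238). I'll compare the two numerically.

```bash
python3 - <<'E'
from h import *
t=np.load("pics/t3.npy");s=np.load("pics/s3.npy")
print(tri((324.9,225.9),(332.4,177.6)),onz("top",324.9,225.9,.193),onz("scene",332.4,177.6,.196))
A=lambda im,x,y,w,h,k:cv2.resize(np.clip((im[y:y+h,x:x+w,::-1].astype(float)-50)*1.9,0,255).astype(np.uint8),(w*k,h*k),interpolation=cv2.INTER_CUBIC)
cv2.imwrite("pics/n3.png",np.hstack([A(t,308,210,34,36,11),A(s,312,165,38,36,11)]))
E
```

```text
(array([ 0.4880108 , -0.09094435,  0.19285549]), np.float64(0.0025050496674974224)) [ 0.48911731 -0.0903736   0.193     ] [ 0.48492622 -0.08819427  0.196     ]
```

View pics/n3.png

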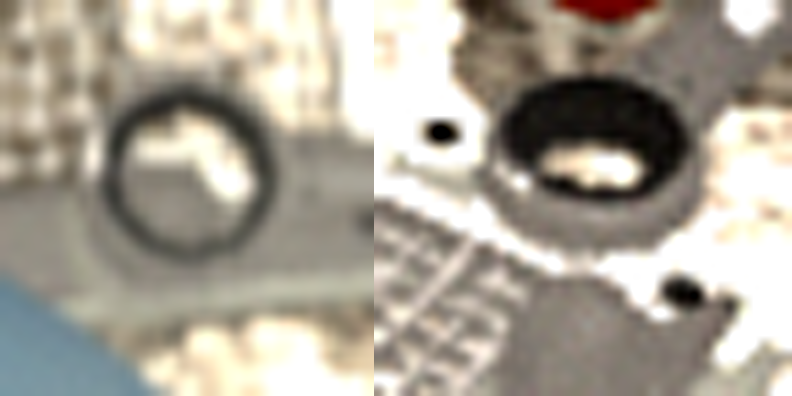

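Emit:
drive_tool --motion '[[[0,0,15],[0,0,0]],[[0,0,10],[0,0,0]],[[0,0,5],[0,0,0]],[[0,0,0],[0,0,0]],[[0,0,0],[0,0,0]]]'

```text
time_s: 8.25
position: [0.491, -0.2155, 0.1478]
tcp_rot: [[-0.002, 1.0, 0.0], [1.0, 0.002, -0.0], [-0.0, 0.0, -1.0]]
force: [-0.3, 0.7, -4.1]
opening: 0.269
grasp_force: 30.0
```

Emit:
drive_tool --motion '[[[0,0,2],[0,0,0]],[[0,0,2],[0,0,0]],[[0,0,0],[0,0,0]],[[0,0,0],[0,0,0]]]'

```text
time_s: 8.65
position: [0.4907, -0.2154, 0.1436]
tcp_rot: [[-0.002, 1.0, -0.0], [1.0, 0.002, 0.0], [0.0, -0.0, -1.0]]
force: [-0.7, 0.3, -4.9]
opening: 0.275
grasp_force: 30.0
```

Emit:
drive_tool --motion '[[[0,0,1],[0,0,0]],[[0,0,1],[0,0,0]],[[0,0,0],[0,0,0]],[[0,0,0],[0,0,0]]]'

```text
time_s: 9.05
position: [0.4907, -0.2154, 0.1415]
tcp_rot: [[-0.002, 1.0, -0.0], [1.0, 0.002, 0.0], [0.0, -0.0, -1.0]]
force: [-0.8, -0.3, -4.4]
opening: 0.273
grasp_force: 30.0
```

Emit:
drive_tool --motion '[[[0,0,1],[0,0,0]],[[0,0,1],[0,0,0]],[[0,0,0],[0,0,0]],[[0,0,0],[0,0,0]]]'

```text
time_s: 9.45
position: [0.4907, -0.2155, 0.1396]
tcp_rot: [[-0.002, 1.0, 0.0], [1.0, 0.002, -0.0], [-0.0, 0.0, -1.0]]
force: [-1.1, 0.7, -3.2]
opening: 0.276
grasp_force: 30.0
```

Emit:
drive_tool --motion '[[[0,0,1],[0,0,0]],[[0,0,0],[0,0,0]],[[0,0,0],[0,0,0]]]'

```text
time_s: 9.75
position: [0.4905, -0.2155, 0.1384]
tcp_rot: [[-0.002, 1.0, -0.0], [1.0, 0.002, -0.0], [-0.0, -0.0, -1.0]]
force: [-0.3, 0.0, -4.2]
opening: 0.272
grasp_force: 30.0
```

Emit:
drive_tool --motion '[[[0,0,1],[0,0,0]],[[0,0,0],[0,0,0]],[[0,0,0],[0,0,0]]]'

```text
time_s: 10.05
position: [0.4906, -0.2155, 0.1375]
tcp_rot: [[-0.002, 1.0, -0.0], [1.0, 0.002, -0.0], [-0.0, -0.0, -1.0]]
force: [-1.7, -1.0, -4.0]
opening: 0.272
grasp_force: 30.0
```

```bash
python3 -c "
from rig import *
s=read_state();print(s['position'],s['force'],s['moment'])"
```

```text
[ 0.49056374 -0.21547024  0.13747848] [-1.7089423  -1.00313959 -3.98942961] [-0.28883944  0.0441415   0.04139885]
```

Emit:
drive_tool --motion '[[[0,0,1],[0,0,0]],[[0,0,0],[0,0,0]],[[0,0,0],[0,0,0]]]'

```text
time_s: 10.35
position: [0.4906, -0.2155, 0.1365]
tcp_rot: [[-0.002, 1.0, -0.0], [1.0, 0.002, -0.0], [-0.0, -0.0, -1.0]]
force: [-0.1, -2.0, -3.5]
opening: 0.275
grasp_force: 30.0
```

Emit:
drive_tool --motion '[[[0,0,1],[0,0,0]],[[0,0,0],[0,0,0]],[[0,0,0],[0,0,0]]]'

```text
time_s: 10.65
position: [0.4907, -0.2155, 0.1355]
tcp_rot: [[-0.002, 1.0, -0.0], [1.0, 0.002, -0.0], [-0.0, -0.0, -1.0]]
force: [-0.3, -1.4, -3.5]
opening: 0.276
grasp_force: 30.0
```

```bash
python3 -c "
from rig import *
s=read_state();print(s['position'],s['force'],s['moment'])"
```

```text
[ 0.49065292 -0.21546716  0.13552768] [-0.26868058 -1.36518803 -3.51651989] [-0.29561762  0.16789848  0.13181672]
```

Emit:
drive_tool --motion '[[[-0.5,0,1],[0,0,0]],[[0,0,1],[0,0,0]],[[0,0,0],[0,0,0]],[[0,0,0],[0,0,0]]]'

```text
time_s: 11.05
position: [0.4905, -0.2156, 0.1334]
tcp_rot: [[-0.002, 1.0, -0.0], [1.0, 0.002, 0.001], [0.001, -0.0, -1.0]]
force: [-1.3, -0.0, -4.2]
opening: 0.273
grasp_force: 30.0
```

```bash
python3 -c "
from rig import *
s=read_state();print(s['position'],s['force'],s['moment'])"
```

```text
[ 0.49054098 -0.21559032  0.13335034] [-1.31794045 -0.03443366 -4.19268678] [-0.06443073  0.10212006  0.1204221 ]
```

Emit:
drive_tool --motion '[[[0,0,1.5],[0,0,0]],[[0,0,1.5],[0,0,0]],[[0,0,1],[0,0,0]],[[0,0,0],[0,0,0]]]'

```text
time_s: 11.45
position: [0.4906, -0.2158, 0.1293]
tcp_rot: [[-0.002, 1.0, -0.0], [1.0, 0.002, 0.0], [0.0, -0.0, -1.0]]
force: [-1.6, -0.1, -3.8]
opening: 0.275
grasp_force: 30.0
```

Emit:
drive_tool --motion '[[[0,0,1.5],[0,0,0]],[[0,0,1.5],[0,0,0]],[[0,0,0],[0,0,0]],[[0,0,0],[0,0,0]]]'

```text
time_s: 11.85
position: [0.4907, -0.2159, 0.1264]
tcp_rot: [[-0.002, 1.0, -0.0], [1.0, 0.002, 0.0], [0.0, -0.0, -1.0]]
force: [-2.4, -0.2, -3.6]
opening: 0.274
grasp_force: 30.0
```

```bash
python3 -c "
from rig import *
s=read_state();print(s['position'],s['force'],s['moment'])"
```

```text
[ 0.49065031 -0.21589049  0.12643239] [-2.35804007 -0.1621794  -3.6082502 ] [-0.07146741  0.09888978  0.21560118]
```

Emit:
drive_tool --motion '[[[0,-0.4,1.5],[0,0,0]],[[0,0,1.5],[0,0,0]],[[0,0,0],[0,0,0]],[[0,0,0],[0,0,0]]]'

```text
time_s: 12.25
position: [0.4904, -0.216, 0.1235]
tcp_rot: [[-0.002, 1.0, 0.0], [1.0, 0.002, -0.0], [-0.0, 0.0, -1.0]]
force: [0.7, -0.0, -4.2]
opening: 0.277
grasp_force: 30.0
```

Emit:
drive_tool --motion '[[[0,0,1],[0,0,0]],[[0,0,1],[0,0,0]],[[0,0,0],[0,0,0]],[[0,0,0],[0,0,0]]]'

```text
time_s: 12.65
position: [0.4904, -0.216, 0.1216]
tcp_rot: [[-0.002, 1.0, 0.0], [1.0, 0.002, -0.0], [-0.0, 0.0, -1.0]]
force: [-0.7, 0.4, -2.7]
opening: 0.277
grasp_force: 30.0
```

```bash
python3 - <<'E'
from h import *
s=read_state();print(s['position'],s['force'],s['moment'])
c=capture("scene");t=capture("top")
A=lambda im,x,y,w,h,k:cv2.resize(im[y:y+h,x:x+w,::-1],(w*k,h*k),interpolation=cv2.INTER_CUBIC)
cv2.imwrite("pics/f.png",np.hstack([A(t,308,205,36,40,11),A(c,308,175,36,40,11)]))
E
```

```text
[ 0.4904178  -0.21597222  0.12162931] [-0.7264552   0.43201693 -2.67840158] [-0.02586477 -0.00731505  0.06222734]
```

View pics/f.png

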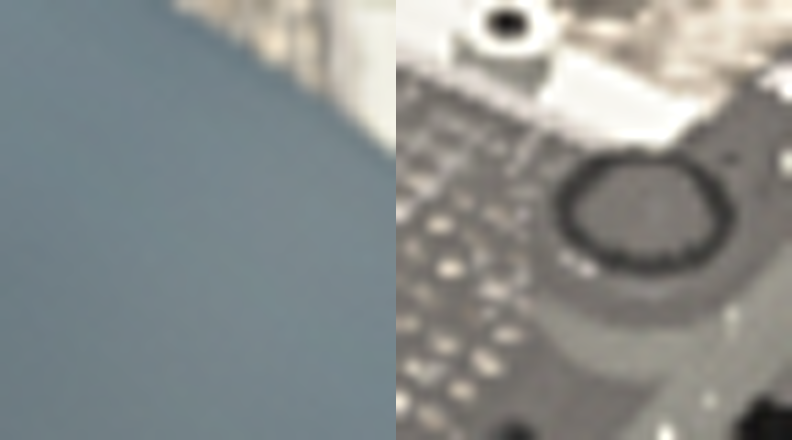

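The scene crop shows the ring (centre 645,210) seated round the dome, low over the washer. One more small step down will confirm it has bottomed.

Emit:
drive_tool --motion '[[[0,0,1],[0,0,0]],[[0,0,0],[0,0,0]],[[0,0,0],[0,0,0]]]'

```text
time_s: 13.05
position: [0.4905, -0.2161, 0.1208]
tcp_rot: [[-0.002, 1.0, 0.0], [1.0, 0.002, -0.0], [-0.0, 0.0, -1.0]]
force: [-0.4, -0.5, 0.3]
opening: 0.275
grasp_force: 30.0
```

Emit:
drive_tool --motion '[[[0,0,0.5],[0,0,0]],[[0,0,0],[0,0,0]],[[0,0,0],[0,0,0]]]'

```text
time_s: 13.35
position: [0.4904, -0.2161, 0.1202]
tcp_rot: [[-0.002, 1.0, 0.0], [1.0, 0.002, -0.0], [-0.0, 0.0, -1.0]]
force: [-2.2, -1.4, 1.1]
opening: 0.276
grasp_force: 30.0
```

Bottomed out. Now I'll tighten along an arc about the nut (L≈125.5 mm), reading the torque about the nut as I go.

```bash
cat > q.py <<'E'
from h import *
s=read_state();p=s["position"];R=s["tcp_rot"];F=s["force"];M=s["moment"];c0=np.array([.4902,-.2161])+[0,.1255]
r=p[:2]-c0;x=R[:2,0];print("t",round(s["time_s"],2),"yaw",round(np.degrees(np.arctan2(R[1,0],R[0,0])),2),"T",round(M[2]+r[0]*F[1]-r[1]*F[0],2),"Mz",round(M[2],2),"lat",round(F[:2]@R[:2,1],1),"ax",round(F[:2]@x,1),"Fz",round(F[2],1),"ringerr mm",np.round((p[:2]+.1255*x-c0)*1000,1),"z",round(p[2],4))
E
python3 q.py
```

```text
t 13.35 yaw 90.12 T -0.14 Mz 0.13 lat -2.2 ax -1.4 Fz 1.1 ringerr mm [-0.1 -0. ] z 0.1202
```

Emit:
drive_tool --motion '[[[0,-2.2,0],[0,0,0.0175]],[[0,-2.2,0],[0,0,0.0175]],[[0,0,0],[0,0,0]]]'

```text
time_s: 13.65
position: [0.4859, -0.2161, 0.1202]
tcp_rot: [[0.034, 0.999, 0.001], [0.999, -0.034, -0.0], [-0.0, 0.001, -1.0]]
force: [-0.4, -1.6, 0.2]
opening: 0.27
grasp_force: 30.0
```

```bash
python3 q.py
```

```text
t 13.65 yaw 88.05 T 0.04 Mz 0.09 lat -0.4 ax -1.6 Fz 0.2 ringerr mm [-0.  -0.1] z 0.1202
```

Emit:
drive_tool --motion '[[[0,-2.2,0],[0,0,0.0175]],[[0,-2.2,0],[0,0,0.0175]],[[0,0,0],[0,0,0]]]'

```text
time_s: 13.95
position: [0.4813, -0.2159, 0.1201]
tcp_rot: [[0.069, 0.998, 0.0], [0.998, -0.069, -0.0], [-0.0, 0.0, -1.0]]
force: [-0.3, -2.7, -0.1]
opening: 0.276
grasp_force: 30.0
```

```bash
python3 q.py
```

```text
t 13.95 yaw 86.06 T 0.11 Mz 0.12 lat -0.1 ax -2.7 Fz -0.1 ringerr mm [-0.2 -0.1] z 0.1201
```

Emit:
drive_tool --motion '[[[0,-2.2,0],[0,0,0.0175]],[[0,-2.2,0],[0,0,0.0175]],[[0,0,0],[0,0,0]]]'

```text
time_s: 14.25
position: [0.4768, -0.2155, 0.1201]
tcp_rot: [[0.104, 0.995, -0.0], [0.995, -0.104, -0.0], [-0.0, -0.0, -1.0]]
force: [-1.3, -2.7, -0.2]
opening: 0.275
grasp_force: 30.0
```

```bash
python3 q.py
```

```text
t 14.25 yaw 84.05 T 0.08 Mz 0.21 lat -1.1 ax -2.8 Fz -0.2 ringerr mm [-0.4 -0. ] z 0.1201
```

Emit:
drive_tool --motion '[[[-0.3,-2.2,0],[0,0,0.0175]],[[0,-2.2,0],[0,0,0.0175]],[[0,0,0],[0,0,0]]]'

```text
time_s: 14.55
position: [0.4724, -0.215, 0.12]
tcp_rot: [[0.138, 0.99, -0.0], [0.99, -0.138, 0.0], [0.0, -0.0, -1.0]]
force: [-1.6, -3.4, 0.1]
opening: 0.274
grasp_force: 30.0
```

```bash
python3 q.py
```

```text
t 14.55 yaw 82.05 T 0.09 Mz 0.23 lat -1.1 ax -3.6 Fz 0.1 ringerr mm [-0.5 -0.1] z 0.12
```

Emit:
drive_tool --motion '[[[0,-2.2,0],[0,0,0.0175]],[[0,-2.2,0],[0,0,0.0175]],[[0,0,0],[0,0,0]]]'

```text
time_s: 14.85
position: [0.4688, -0.2145, 0.1202]
tcp_rot: [[0.172, 0.985, 0.001], [0.985, -0.172, -0.0], [-0.0, 0.001, -1.0]]
force: [0.5, -0.8, -1.2]
opening: 0.273
grasp_force: 30.2
```

```bash
python3 q.py
```

```text
t 14.85 yaw 80.09 T 0.68 Mz 0.6 lat 0.7 ax -0.7 Fz -1.2 ringerr mm [ 0.2 -0.3] z 0.1202
```

Emit:
drive_tool --motion '[[[0,-2.2,0],[0,0,0.0175]],[[0,-2.2,0],[0,0,0.0175]],[[0,0,0],[0,0,0]]]'

```text
time_s: 15.15
position: [0.4642, -0.2137, 0.1202]
tcp_rot: [[0.207, 0.978, 0.001], [0.978, -0.207, -0.0], [0.0, 0.001, -1.0]]
force: [1.6, 0.4, -1.4]
opening: 0.273
grasp_force: 30.2
```

```bash
python3 q.py
```

```text
t 15.15 yaw 78.03 T 0.69 Mz 0.51 lat 1.4 ax 0.7 Fz -1.4 ringerr mm [ 0.  -0.3] z 0.1202
```

Emit:
drive_tool --motion '[[[0,-2.2,0],[0,0,0.0175]],[[0,-2.2,0],[0,0,0.0175]],[[0,0,0],[0,0,0]]]'

```text
time_s: 15.45
position: [0.4597, -0.2128, 0.1201]
tcp_rot: [[0.242, 0.97, 0.0], [0.97, -0.242, 0.0], [0.0, 0.0, -1.0]]
force: [1.1, 0.6, -1.3]
opening: 0.273
grasp_force: 30.2
```

```bash
python3 q.py
```

```text
t 15.45 yaw 76.01 T 0.62 Mz 0.5 lat 0.9 ax 0.9 Fz -1.3 ringerr mm [-0.2 -0.4] z 0.1201
```

Emit:
drive_tool --motion '[[[0,-2.2,0],[0,0,0.0175]],[[0,-2.2,0],[0,0,0.0175]],[[0,0,0],[0,0,0]]]'

```text
time_s: 15.75
position: [0.4554, -0.2117, 0.1201]
tcp_rot: [[0.275, 0.961, 0.0], [0.961, -0.275, -0.0], [0.0, 0.0, -1.0]]
force: [2.8, -0.4, -1.4]
opening: 0.272
grasp_force: 30.2
```

```bash
python3 q.py
```

```text
t 15.75 yaw 74.01 T 0.77 Mz 0.42 lat 2.8 ax 0.4 Fz -1.4 ringerr mm [-0.3 -0.4] z 0.1201
```

Emit:
drive_tool --motion '[[[0,-2.2,0],[0,0,0.0175]],[[0,0,0],[0,0,0]]]'

```text
time_s: 15.95
position: [0.4533, -0.2111, 0.1201]
tcp_rot: [[0.292, 0.956, 0.0], [0.956, -0.292, -0.0], [0.0, 0.0, -1.0]]
force: [2.0, -0.4, -1.1]
opening: 0.273
grasp_force: 30.2
```

```bash
python3 q.py
```

```text
t 15.95 yaw 73.02 T 0.72 Mz 0.47 lat 2.0 ax 0.2 Fz -1.1 ringerr mm [-0.3 -0.5] z 0.1201
```

Emit:
drive_tool --motion '[[[0,-2.2,0],[0,0,0.0175]],[[0,0,0],[0,0,0]]]'

```text
time_s: 16.15
position: [0.4512, -0.2105, 0.1201]
tcp_rot: [[0.309, 0.951, 0.0], [0.951, -0.309, -0.0], [-0.0, 0.0, -1.0]]
force: [2.4, -0.4, -0.3]
opening: 0.271
grasp_force: 30.2
```

```bash
python3 q.py
```

```text
t 16.15 yaw 72.02 T 0.75 Mz 0.44 lat 2.4 ax 0.4 Fz -0.3 ringerr mm [-0.3 -0.5] z 0.1201
```

Emit:
drive_tool --motion '[[[0,-2.2,0],[0,0,0.0175]],[[0,0,0],[0,0,0]]]'

```text
time_s: 16.35
position: [0.449, -0.2098, 0.1201]
tcp_rot: [[0.325, 0.946, 0.0], [0.946, -0.325, -0.0], [-0.0, 0.0, -1.0]]
force: [2.8, -0.7, -0.2]
opening: 0.273
grasp_force: 30.2
```

```bash
python3 q.py
```

```text
t 16.35 yaw 71.02 T 0.84 Mz 0.48 lat 2.9 ax 0.3 Fz -0.2 ringerr mm [-0.3 -0.5] z 0.1201
```

Emit:
drive_tool --motion '[[[0,-2.2,0],[0,0,0.0175]],[[0,0,0],[0,0,0]]]'

```text
time_s: 16.55
position: [0.4469, -0.2091, 0.1201]
tcp_rot: [[0.342, 0.94, 0.0], [0.94, -0.342, -0.0], [-0.0, 0.0, -1.0]]
force: [4.2, -0.8, -1.0]
opening: 0.273
grasp_force: 30.2
```

```bash
python3 q.py
```

```text
t 16.55 yaw 70.02 T 1.09 Mz 0.55 lat 4.3 ax 0.7 Fz -1.0 ringerr mm [-0.4 -0.6] z 0.1201
```

Emit:
drive_tool --motion '[[[0,-1.1,0],[0,0,0.00875]],[[0,0,0],[0,0,0]]]'

```text
time_s: 16.75
position: [0.4461, -0.2088, 0.1201]
tcp_rot: [[0.349, 0.937, 0.0], [0.937, -0.349, -0.0], [-0.0, 0.0, -1.0]]
force: [2.7, -0.5, -1.2]
opening: 0.272
grasp_force: 30.2
```

```bash
python3 q.py
```

```text
t 16.75 yaw 69.54 T 0.84 Mz 0.5 lat 2.7 ax 0.5 Fz -1.2 ringerr mm [-0.3 -0.6] z 0.1201
```

Emit:
drive_tool --motion '[[[0,-1.1,0],[0,0,0.00875]],[[0,0,0],[0,0,0]]]'

```text
time_s: 16.95
position: [0.4451, -0.2084, 0.1201]
tcp_rot: [[0.358, 0.934, 0.0], [0.934, -0.358, -0.0], [-0.0, 0.0, -1.0]]
force: [3.6, -0.5, -0.5]
opening: 0.272
grasp_force: 30.2
```

```bash
python3 q.py
```

```text
t 16.95 yaw 69.04 T 0.95 Mz 0.51 lat 3.5 ax 0.8 Fz -0.5 ringerr mm [-0.3 -0.6] z 0.1201
```

Emit:
drive_tool --motion '[[[0,-1.65,0],[0,0,0.0131]],[[0,0,0],[0,0,0]]]'

```text
time_s: 17.15
position: [0.4434, -0.2078, 0.1201]
tcp_rot: [[0.37, 0.929, 0.0], [0.929, -0.37, -0.0], [-0.0, 0.0, -1.0]]
force: [4.8, -1.7, -1.2]
opening: 0.276
grasp_force: 30.2
```

```bash
python3 q.py
```

```text
t 17.15 yaw 68.28 T 1.1 Mz 0.46 lat 5.1 ax 0.2 Fz -1.2 ringerr mm [-0.4 -0.6] z 0.1201
```

Emit:
drive_tool --motion '[[[0,-1.65,0],[0,0,0.0131]],[[0,0,0],[0,0,0]]]'

```text
time_s: 17.35
position: [0.4418, -0.2072, 0.1201]
tcp_rot: [[0.382, 0.924, 0.0], [0.924, -0.382, -0.0], [-0.0, 0.0, -1.0]]
force: [4.2, -1.3, 0.5]
opening: 0.275
grasp_force: 30.2
```

```bash
python3 q.py
```

```text
t 17.35 yaw 67.52 T 1.01 Mz 0.46 lat 4.3 ax 0.4 Fz 0.5 ringerr mm [-0.4 -0.6] z 0.1201
```

Emit:
drive_tool --motion '[[[0,-1.65,0],[0,0,0.0131]],[[0,0,0],[0,0,0]]]'

```text
time_s: 17.55
position: [0.4403, -0.2065, 0.1201]
tcp_rot: [[0.394, 0.919, 0.0], [0.919, -0.394, -0.0], [-0.0, 0.0, -1.0]]
force: [2.9, -1.5, -0.5]
opening: 0.269
grasp_force: 30.2
```

```bash
python3 q.py
```

```text
t 17.55 yaw 66.78 T 0.85 Mz 0.43 lat 3.3 ax -0.3 Fz -0.5 ringerr mm [-0.4 -0.6] z 0.1201
```

Emit:
drive_tool --motion '[[[0,-1.1,0],[0,0,0.00875]],[[0,0,0],[0,0,0]]]'

```text
time_s: 17.75
position: [0.4394, -0.2061, 0.1201]
tcp_rot: [[0.402, 0.916, 0.0], [0.916, -0.402, -0.0], [-0.0, 0.0, -1.0]]
force: [3.4, -2.0, -2.0]
opening: 0.275
grasp_force: 30.2
```

```bash
python3 q.py
```

```text
t 17.75 yaw 66.29 T 1.01 Mz 0.51 lat 3.9 ax -0.4 Fz -2.0 ringerr mm [-0.4 -0.6] z 0.1201
```

Emit:
drive_tool --motion '[[[0,-1.65,0],[0,0,0.0131]],[[0,0,0],[0,0,0]]]'

```text
time_s: 17.95
position: [0.4378, -0.2054, 0.1201]
tcp_rot: [[0.414, 0.91, 0.0], [0.91, -0.414, -0.0], [-0.0, 0.0, -1.0]]
force: [3.2, -2.0, -0.9]
opening: 0.271
grasp_force: 30.2
```

```bash
python3 q.py
```

```text
t 17.95 yaw 65.53 T 0.95 Mz 0.48 lat 3.7 ax -0.5 Fz -0.9 ringerr mm [-0.4 -0.6] z 0.1201
```

Emit:
drive_tool --motion '[[[0,-1.1,0],[0,0,0.00875]],[[0,0,0],[0,0,0]]]'

```text
time_s: 18.15
position: [0.4369, -0.205, 0.1201]
tcp_rot: [[0.422, 0.907, 0.0], [0.907, -0.422, -0.0], [-0.0, 0.0, -1.0]]
force: [2.2, -3.5, -1.6]
opening: 0.273
grasp_force: 30.2
```

```bash
python3 q.py
```

```text
t 18.15 yaw 65.04 T 0.89 Mz 0.45 lat 3.5 ax -2.3 Fz -1.6 ringerr mm [-0.4 -0.6] z 0.1201
```

Emit:
drive_tool --motion '[[[0,-1.65,0],[0,0,0.0131]],[[0,0,0],[0,0,0]]]'

```text
time_s: 18.35
position: [0.4353, -0.2043, 0.1201]
tcp_rot: [[0.434, 0.901, -0.0], [0.901, -0.434, -0.0], [-0.0, 0.0, -1.0]]
force: [3.4, -2.6, -1.3]
opening: 0.276
grasp_force: 30.2
```

```bash
python3 q.py
```

```text
t 18.35 yaw 64.28 T 0.98 Mz 0.46 lat 4.2 ax -0.9 Fz -1.3 ringerr mm [-0.5 -0.6] z 0.1201
```

Emit:
drive_tool --motion '[[[0,-1.65,0],[0,0,0.0131]],[[0,0,0],[0,0,0]]]'

```text
time_s: 18.55
position: [0.4338, -0.2036, 0.1201]
tcp_rot: [[0.446, 0.895, 0.0], [0.895, -0.446, -0.0], [-0.0, 0.0, -1.0]]
force: [2.6, -3.6, -0.3]
opening: 0.274
grasp_force: 30.2
```

```bash
python3 q.py
```

```text
t 18.55 yaw 63.52 T 0.92 Mz 0.43 lat 3.9 ax -2.1 Fz -0.3 ringerr mm [-0.5 -0.6] z 0.1201
```

Emit:
drive_tool --motion '[[[-0.2,-1.65,0],[0,0,0.0131]],[[0,0,0],[0,0,0]]]'

```text
time_s: 18.75
position: [0.4322, -0.2029, 0.1201]
tcp_rot: [[0.458, 0.889, 0.0], [0.889, -0.458, 0.0], [0.0, 0.0, -1.0]]
force: [3.1, -2.2, -1.4]
opening: 0.275
grasp_force: 30.2
```

```bash
python3 q.py
```

```text
t 18.75 yaw 62.76 T 0.97 Mz 0.49 lat 3.8 ax -0.6 Fz -1.4 ringerr mm [-0.5 -0.7] z 0.1201
```

Emit:
drive_tool --motion '[[[0,-1.65,0],[0,0,0.0131]],[[0,0,0],[0,0,0]]]'

```text
time_s: 18.95
position: [0.4308, -0.2021, 0.1201]
tcp_rot: [[0.469, 0.883, 0.0], [0.883, -0.469, 0.0], [0.0, 0.0, -1.0]]
force: [3.1, -2.4, -0.7]
opening: 0.276
grasp_force: 30.2
```

```bash
python3 q.py
```

```text
t 18.95 yaw 62.02 T 0.94 Mz 0.45 lat 3.9 ax -0.7 Fz -0.7 ringerr mm [-0.6 -0.7] z 0.1201
```

Emit:
drive_tool --motion '[[[0,-1.65,0],[0,0,0.0131]],[[0,0,0],[0,0,0]]]'

```text
time_s: 19.15
position: [0.4293, -0.2014, 0.1201]
tcp_rot: [[0.481, 0.877, -0.0], [0.877, -0.481, -0.0], [-0.0, 0.0, -1.0]]
force: [3.1, -2.9, -0.8]
opening: 0.274
grasp_force: 30.2
```

```bash
python3 q.py
```

```text
t 19.15 yaw 61.27 T 0.98 Mz 0.45 lat 4.1 ax -1.1 Fz -0.8 ringerr mm [-0.6 -0.7] z 0.1201
```

Emit:
drive_tool --motion '[[[0,-1.65,0],[0,0,0.0131]],[[0,0,0],[0,0,0]]]'

```text
time_s: 19.35
position: [0.4279, -0.2006, 0.1201]
tcp_rot: [[0.492, 0.871, 0.0], [0.871, -0.492, -0.0], [-0.0, 0.0, -1.0]]
force: [3.3, -2.4, -0.9]
opening: 0.275
grasp_force: 30.2
```

```bash
python3 q.py
```

```text
t 19.35 yaw 60.52 T 0.94 Mz 0.43 lat 4.0 ax -0.4 Fz -0.9 ringerr mm [-0.6 -0.7] z 0.1201
```

Emit:
drive_tool --motion '[[[0,-1.65,0],[0,0,0.0131]],[[0,0,0],[0,0,0]]]'

```text
time_s: 19.55
position: [0.4264, -0.1998, 0.1201]
tcp_rot: [[0.503, 0.864, -0.0], [0.864, -0.503, -0.0], [-0.0, -0.0, -1.0]]
force: [2.8, -2.3, 0.2]
opening: 0.273
grasp_force: 30.2
```

```bash
python3 q.py
```

```text
t 19.55 yaw 59.77 T 0.9 Mz 0.44 lat 3.6 ax -0.5 Fz 0.2 ringerr mm [-0.6 -0.7] z 0.1201
```

Emit:
drive_tool --motion '[[[0,-1.65,0],[0,0,0.0131]],[[0,0,0],[0,0,0]]]'

```text
time_s: 19.75
position: [0.425, -0.1989, 0.1201]
tcp_rot: [[0.515, 0.857, -0.0], [0.857, -0.515, -0.0], [-0.0, -0.0, -1.0]]
force: [3.3, -3.4, -0.8]
opening: 0.277
grasp_force: 30.2
```

```bash
python3 q.py
```

```text
t 19.75 yaw 59.02 T 1.05 Mz 0.48 lat 4.6 ax -1.2 Fz -0.8 ringerr mm [-0.6 -0.7] z 0.1201
```

Emit:
drive_tool --motion '[[[0,-1.65,0],[0,0,0.0131]],[[0,0,0],[0,0,0]]]'

```text
time_s: 19.95
position: [0.4236, -0.1982, 0.1201]
tcp_rot: [[0.526, 0.851, 0.0], [0.851, -0.526, -0.0], [-0.0, 0.0, -1.0]]
force: [3.2, -2.7, -0.8]
opening: 0.272
grasp_force: 30.2
```

```bash
python3 q.py
```

```text
t 19.95 yaw 58.28 T 1.05 Mz 0.52 lat 4.2 ax -0.6 Fz -0.8 ringerr mm [-0.6 -0.8] z 0.1201
```

Emit:
drive_tool --motion '[[[0,-1.65,0],[0,0,0.0131]],[[0,0,0],[0,0,0]]]'

```text
time_s: 20.15
position: [0.4222, -0.1973, 0.1201]
tcp_rot: [[0.537, 0.844, 0.0], [0.844, -0.537, -0.0], [-0.0, 0.0, -1.0]]
force: [3.0, -4.4, -1.2]
opening: 0.273
grasp_force: 30.2
```

```bash
python3 q.py
```

```text
t 20.15 yaw 57.54 T 1.12 Mz 0.49 lat 4.9 ax -2.1 Fz -1.2 ringerr mm [-0.6 -0.8] z 0.1201
```

Close to the click, so I'll keep the steps small.

Emit:
drive_tool --motion '[[[-0.1,-1.3,0],[0,0,0.0105]],[[0,0,0],[0,0,0]]]'

```text
time_s: 20.35
position: [0.4212, -0.1967, 0.1201]
tcp_rot: [[0.545, 0.838, 0.0], [0.838, -0.545, -0.0], [0.0, 0.0, -1.0]]
force: [3.8, -3.1, -0.7]
opening: 0.273
grasp_force: 30.2
```

```bash
python3 q.py
```

```text
t 20.35 yaw 56.94 T 1.17 Mz 0.56 lat 4.9 ax -0.6 Fz -0.7 ringerr mm [-0.6 -0.9] z 0.1201
```

Emit:
drive_tool --motion '[[[0,-1.3,0],[0,0,0.0105]],[[0,0,0],[0,0,0]]]'

```text
time_s: 20.55
position: [0.4201, -0.196, 0.1201]
tcp_rot: [[0.554, 0.832, 0.0], [0.832, -0.554, -0.0], [-0.0, 0.0, -1.0]]
force: [3.8, -3.0, -0.3]
opening: 0.273
grasp_force: 30.2
```

```bash
python3 q.py
```

```text
t 20.55 yaw 56.35 T 1.1 Mz 0.49 lat 4.8 ax -0.4 Fz -0.3 ringerr mm [-0.6 -0.9] z 0.1201
```

Emit:
drive_tool --motion '[[[0,-1.1,0],[0,0,0.00875]],[[0,0,0],[0,0,0]]]'

```text
time_s: 20.75
position: [0.4192, -0.1954, 0.1201]
tcp_rot: [[0.561, 0.828, 0.0], [0.828, -0.561, -0.0], [-0.0, 0.0, -1.0]]
force: [3.6, -3.6, -0.5]
opening: 0.27
grasp_force: 30.2
```

```bash
python3 q.py
```

```text
t 20.75 yaw 55.85 T 1.22 Mz 0.58 lat 5.0 ax -0.9 Fz -0.5 ringerr mm [-0.6 -0.9] z 0.1201
```

Emit:
drive_tool --motion '[[[0,-1.1,0],[0,0,0.00875]],[[0,0,0],[0,0,0]]]'

```text
time_s: 20.95
position: [0.4184, -0.1949, 0.1201]
tcp_rot: [[0.568, 0.823, 0.0], [0.823, -0.568, -0.0], [-0.0, 0.0, -1.0]]
force: [3.6, -3.8, -1.0]
opening: 0.275
grasp_force: 30.2
```

```bash
python3 q.py
```

```text
t 20.95 yaw 55.36 T 1.18 Mz 0.53 lat 5.1 ax -1.1 Fz -1.0 ringerr mm [-0.5 -1. ] z 0.1201
```

Emit:
drive_tool --motion '[[[0,-1.1,0],[0,0,0.00875]],[[0,0,0],[0,0,0]]]'

```text
time_s: 21.15
position: [0.4168, -0.1938, 0.12]
tcp_rot: [[0.576, 0.817, -0.001], [0.817, -0.576, 0.001], [0.0, -0.001, -1.0]]
force: [2.6, -3.3, -1.0]
opening: 0.272
grasp_force: 30.1
```

```bash
python3 q.py
```

```text
t 21.15 yaw 54.82 T 0.92 Mz 0.4 lat 4.1 ax -1.2 Fz -1.0 ringerr mm [-1.  -0.6] z 0.12
```

Emit:
drive_tool --motion '[[[0,-1.1,0],[0,0,0.00875]],[[0,0,0],[0,0,0]]]'

```text
time_s: 21.35
position: [0.4156, -0.1929, 0.1199]
tcp_rot: [[0.584, 0.812, -0.001], [0.812, -0.584, 0.001], [0.0, -0.002, -1.0]]
force: [1.5, -3.3, -0.1]
opening: 0.275
grasp_force: 30.0
```

```bash
python3 q.py
```

```text
t 21.35 yaw 54.27 T 0.69 Mz 0.29 lat 3.2 ax -1.8 Fz -0.1 ringerr mm [-1.3 -0.5] z 0.1199
```

The torque has dropped and the arm has sprung forward, which looks like the click. I'll hold still and check.

Emit:
drive_tool --motion '[[[0,0,0],[0,0,0]],[[0,0,0],[0,0,0]]]'

```text
time_s: 21.55
position: [0.4159, -0.1932, 0.1199]
tcp_rot: [[0.583, 0.813, -0.001], [0.813, -0.583, 0.001], [-0.0, -0.001, -1.0]]
force: [1.4, -2.1, -0.2]
opening: 0.272
grasp_force: 30.0
```

```bash
python3 q.py
```

```text
t 21.55 yaw 54.34 T 0.67 Mz 0.37 lat 2.4 ax -0.9 Fz -0.2 ringerr mm [-1.1 -0.6] z 0.1199
```

Emit:
drive_tool --motion '[[[0,0,0],[0,0,0]],[[0,0,0],[0,0,0]]]'

```text
time_s: 21.75
position: [0.4162, -0.1933, 0.12]
tcp_rot: [[0.583, 0.813, -0.001], [0.813, -0.583, 0.0], [-0.0, -0.001, -1.0]]
force: [1.2, -2.6, -0.3]
opening: 0.273
grasp_force: 30.1
```

```bash
python3 q.py
```

```text
t 21.75 yaw 54.36 T 0.73 Mz 0.41 lat 2.5 ax -1.4 Fz -0.3 ringerr mm [-0.9 -0.7] z 0.12
```

Emit:
drive_tool --motion '[[[0,1.1,0],[0,0,-0.00875]],[[0,0,0],[0,0,0]]]'

```text
time_s: 21.95
position: [0.4179, -0.1945, 0.1201]
tcp_rot: [[0.575, 0.818, 0.001], [0.818, -0.575, -0.001], [-0.0, 0.001, -1.0]]
force: [1.6, -2.8, -0.7]
opening: 0.28
grasp_force: 30.3
```

```bash
python3 q.py
```

```text
t 21.95 yaw 54.92 T 1.01 Mz 0.65 lat 2.9 ax -1.4 Fz -0.7 ringerr mm [-0.2 -1.2] z 0.1201
```

Emit:
drive_tool --motion '[[[0,1.1,0],[0,0,-0.00875]],[[0,0,0],[0,0,0]]]'

```text
time_s: 22.15
position: [0.4186, -0.1949, 0.1201]
tcp_rot: [[0.568, 0.823, 0.0], [0.823, -0.568, -0.0], [-0.0, 0.001, -1.0]]
force: [3.0, -4.0, -1.3]
opening: 0.272
grasp_force: 30.3
```

```bash
python3 q.py
```

```text
t 22.15 yaw 55.38 T 1.17 Mz 0.57 lat 4.8 ax -1.6 Fz -1.3 ringerr mm [-0.4 -1.1] z 0.1201
```

Emit:
drive_tool --motion '[[[0,1.1,0],[0,0,-0.00875]],[[0,0,0],[0,0,0]]]'

```text
time_s: 22.35
position: [0.4189, -0.1952, 0.12]
tcp_rot: [[0.562, 0.827, -0.001], [0.827, -0.562, 0.001], [0.0, -0.001, -1.0]]
force: [0.7, -3.5, 0.2]
opening: 0.272
grasp_force: 30.1
```

```bash
python3 q.py
```

```text
t 22.35 yaw 55.83 T 0.75 Mz 0.43 lat 2.5 ax -2.5 Fz 0.2 ringerr mm [-0.8 -0.7] z 0.12
```

Emit:
drive_tool --motion '[[[0,1.1,0],[0,0,-0.00875]],[[0,0,0],[0,0,0]]]'

```text
time_s: 22.55
position: [0.4194, -0.1955, 0.1199]
tcp_rot: [[0.555, 0.832, -0.001], [0.832, -0.555, 0.001], [0.0, -0.002, -1.0]]
force: [-0.9, -2.6, 0.4]
opening: 0.273
grasp_force: 30.0
```

```bash
python3 q.py
```

```text
t 22.55 yaw 56.3 T 0.32 Mz 0.23 lat 0.7 ax -2.6 Fz 0.4 ringerr mm [-1.2 -0.4] z 0.1199
```

Easing back made the load snap back up to about 1.1 N m and then fall off, so the click is confirmed. I'll unload into the free play and lift.

Emit:
drive_tool --motion '[[[-0.3,2.2,-0.5],[0,0,-0.0175]],[[0,2.2,0],[0,0,-0.0175]],[[0,2.2,0],[0,0,-0.0175]],[[0,2.2,0],[0,0,-0.0175]],[[0,0,0],[0,0,0]]]'

```text
time_s: 23.05
position: [0.4268, -0.2001, 0.1202]
tcp_rot: [[0.494, 0.869, -0.002], [0.869, -0.494, 0.002], [0.001, -0.002, -1.0]]
force: [1.2, 1.6, -1.4]
opening: 0.275
grasp_force: 30.0
```

```bash
python3 q.py
```

```text
t 23.05 yaw 60.4 T 0.14 Mz 0.12 lat 0.2 ax 2.0 Fz -1.4 ringerr mm [-1.4 -0.4] z 0.1202
```

Emit:
drive_tool --motion '[[[0.2,0,-1.5],[0,0,0]],[[0,0,-1.5],[0,0,0]],[[0,0,-1],[0,0,0]],[[0,0,0],[0,0,0]]]'

```text
time_s: 23.45
position: [0.4269, -0.1999, 0.1241]
tcp_rot: [[0.494, 0.869, -0.001], [0.869, -0.494, 0.001], [0.001, -0.002, -1.0]]
force: [1.9, 4.6, -8.9]
opening: 0.278
grasp_force: 30.0
```

```bash
python3 q.py
```

```text
t 23.45 yaw 60.38 T 0.07 Mz 0.14 lat -0.6 ax 4.9 Fz -8.9 ringerr mm [-1.3 -0.2] z 0.1241
```

Emit:
drive_tool --motion '[[[0,0,-2],[0,0,0]],[[0,0,-2],[0,0,0]],[[0,0,-2],[0,0,0]],[[0,0,0],[0,0,0]]]'

```text
time_s: 23.85
position: [0.4273, -0.1997, 0.1303]
tcp_rot: [[0.495, 0.869, -0.0], [0.869, -0.495, 0.002], [0.001, -0.001, -1.0]]
force: [3.4, 5.5, -10.2]
opening: 0.269
grasp_force: 30.0
```

```bash
python3 q.py
```

```text
t 23.85 yaw 60.35 T 0.25 Mz 0.23 lat 0.2 ax 6.5 Fz -10.2 ringerr mm [-0.8 -0.1] z 0.1303
```

Emit:
drive_tool --motion '[[[0.6,0,-1.5],[0,0,0]],[[0.2,0,-2],[0,0,0]],[[0,0,-2],[0,0,0]],[[0,0,0],[0,0,0]]]'

```text
time_s: 24.25
position: [0.4278, -0.1992, 0.1357]
tcp_rot: [[0.495, 0.869, -0.0], [0.869, -0.495, 0.002], [0.001, -0.001, -1.0]]
force: [3.7, 5.5, -12.6]
opening: 0.274
grasp_force: 30.0
```

```bash
python3 q.py
```

```text
t 24.25 yaw 60.35 T 0.33 Mz 0.27 lat 0.5 ax 6.6 Fz -12.6 ringerr mm [-0.3  0.4] z 0.1357
```

Emit:
drive_tool --motion '[[[0,0,-2],[0,0,0]],[[0,0,-2],[0,0,0]],[[0,0,-2],[0,0,0]],[[0,0,0],[0,0,0]]]'

```text
time_s: 24.65
position: [0.4281, -0.1986, 0.1413]
tcp_rot: [[0.495, 0.869, 0.0], [0.869, -0.495, 0.003], [0.003, -0.001, -1.0]]
force: [6.0, 6.0, -15.9]
opening: 0.271
grasp_force: 30.0
```

```bash
python3 q.py
```

```text
t 24.65 yaw 60.3 T 0.49 Mz 0.22 lat 2.2 ax 8.2 Fz -15.9 ringerr mm [0. 1.] z 0.1413
```

The lift is binding: Fz is -16 N and the axial force is rising. I'll look at the wrench before going on.

```bash
python3 - <<'E'
from h import *
c=capture("scene");t=capture("top");np.save("pics/s5.npy",c);np.save("pics/t5.npy",t)
A=lambda im,x,y,w,h,k:cv2.resize(im[y:y+h,x:x+w,::-1],(w*k,h*k),interpolation=cv2.INTER_CUBIC)
cv2.imwrite("pics/j.png",np.hstack([A(c,305,140,85,95,6),A(t,295,200,45,95,6)]))
s=read_state();print(s["moment"],s["force"])
E
```

```text
[ 0.84675885 -0.92592006  0.2455295 ] [  5.66159578   6.50218148 -15.95406543]
```

View pics/j.png

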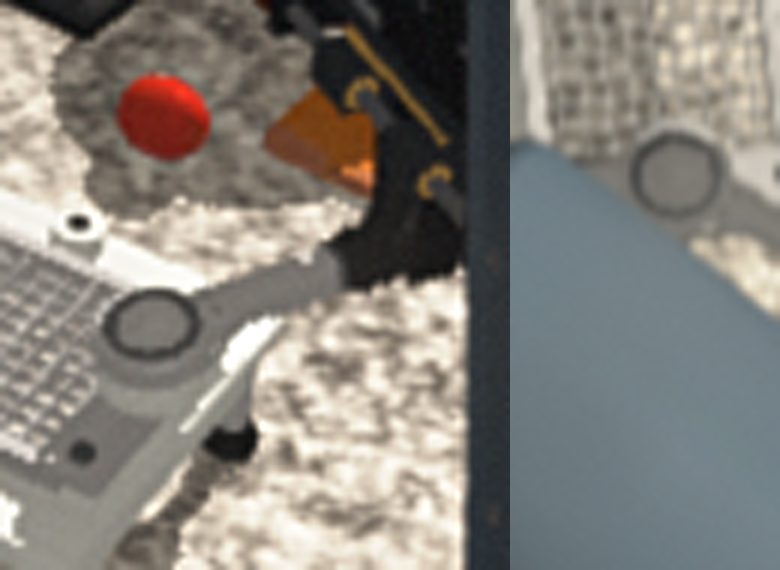

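The last picture shows the ring (150,325) still seated on the nut while the handle is pitched up about 8°. It is a lever-type jam, like a collar on a post. I'll lower the handle back to level, then lift while regulating the pitch couple at the ring.

```bash
cat > m.py <<'E'
from h import *
s=read_state();p=s["position"];R=s["tcp_rot"];F=R.T@s["force"];M=R.T@s["moment"]
# moment about ring centre, tool axes: ring at tool (0.1255,0,-.007)
r=np.array([.1255,0,-.007]);Mr=M-np.cross(r,F)
print("t",round(s["time_s"],2),"z",round(p[2],4),"tilt",round(np.degrees(np.arcsin(R[2,0])),2),"Ftool",F.round(1),"Mtcp",M.round(2),"My_ring",Mr[1].round(2))
E
python3 m.py
```

```text
t 24.75 z 0.1412 tilt 0.15 Ftool [ 8.4  1.7 16. ] Mtcp [-0.38  1.19 -0.25] My_ring 3.26
```

Emit:
drive_tool --motion '[[[-0.1,0,4],[0,0,0]],[[-0.1,0,4],[0,0,0]],[[0,0,3],[0,0,0]],[[0,0,0],[0,0,0]]]'

```text
time_s: 25.15
position: [0.4278, -0.2008, 0.1314]
tcp_rot: [[0.494, 0.869, 0.0], [0.869, -0.494, -0.001], [-0.001, 0.001, -1.0]]
force: [-0.5, 1.5, -0.3]
opening: 0.275
grasp_force: 30.0
```

```bash
python3 m.py
```

```text
t 25.15 z 0.1314 tilt -0.04 Ftool [ 1.  -1.2  0.3] Mtcp [ 0.22  0.49 -0.37] My_ring 0.54
```

Emit:
drive_tool --motion '[[[-0.1,0,3],[0,0,0]],[[0,0,3],[0,0,0]],[[0,0,0],[0,0,0]]]'

```text
time_s: 25.45
position: [0.4277, -0.2013, 0.125]
tcp_rot: [[0.494, 0.869, 0.0], [0.869, -0.494, -0.002], [-0.001, 0.001, -1.0]]
force: [-1.9, -2.2, 0.8]
opening: 0.273
grasp_force: 30.0
```

```bash
python3 m.py
```

```text
t 25.45 z 0.125 tilt -0.08 Ftool [-2.8 -0.6 -0.8] Mtcp [ 0.17 -0.19 -0.37] My_ring -0.31
```

Emit:
drive_tool --motion '[[[0,0,1],[0,0.02,0]],[[0,0,1],[0,0.02,0]],[[0,0,1],[0,0.015,0]],[[0,0,0],[0,0,0]]]'

```text
time_s: 25.85
position: [0.4276, -0.2009, 0.1218]
tcp_rot: [[0.494, 0.869, 0.027], [0.868, -0.495, 0.047], [0.055, 0.0, -0.999]]
force: [-0.7, -0.6, -3.8]
opening: 0.272
grasp_force: 30.0
```

```bash
python3 m.py;python3 q.py
```

```text
t 25.85 z 0.1218 tilt 3.13 Ftool [-1.1 -0.3  3.8] Mtcp [-0.02 -0.52 -0.31] My_ring -0.05
t 25.85 yaw 60.32 T 0.28 Mz 0.31 lat -0.3 ax -0.9 Fz -3.8 ringerr mm [-0.5 -1.4] z 0.1218
```

Emit:
drive_tool --motion '[[[0.1,1.4,-1.5],[0,0,-0.012]],[[0.1,0,-1.5],[0,0,0]],[[0,0,0],[0,0,0]]]'

```text
time_s: 26.15
position: [0.4285, -0.2008, 0.125]
tcp_rot: [[0.483, 0.875, 0.026], [0.874, -0.483, 0.048], [0.054, -0.0, -0.999]]
force: [-2.1, -1.6, -6.4]
opening: 0.269
grasp_force: 30.0
```

```bash
python3 m.py
```

```text
t 26.15 z 0.125 tilt 3.11 Ftool [-2.8 -1.1  6.3] Mtcp [ 0.2  -0.86 -0.23] My_ring -0.09
```

Emit:
drive_tool --motion '[[[0.1,0,-1.5],[0,0.005,0]],[[0.1,0,-1.5],[0,0,0]],[[0,0,0],[0,0,0]]]'

```text
time_s: 26.45
position: [0.4288, -0.2006, 0.1281]
tcp_rot: [[0.483, 0.875, 0.029], [0.873, -0.484, 0.053], [0.06, 0.0, -0.998]]
force: [-1.3, -0.1, -7.3]
opening: 0.274
grasp_force: 30.0
```

```bash
python3 m.py; python3 q.py
```

```text
t 26.45 z 0.1281 tilt 3.46 Ftool [-1.2 -1.1  7.2] Mtcp [ 0.13 -0.56 -0.29] My_ring 0.34
t 26.45 yaw 61.05 T 0.16 Mz 0.29 lat -1.1 ax -0.7 Fz -7.3 ringerr mm [-0.8 -0.3] z 0.1281
```

Emit:
drive_tool --motion '[[[0.1,0,-1.5],[0,0.006,0]],[[0.1,0,-1.5],[0,0.006,0]],[[0,0,0],[0,0,0]]]'

```text
time_s: 26.75
position: [0.429, -0.2003, 0.1311]
tcp_rot: [[0.483, 0.875, 0.036], [0.872, -0.485, 0.064], [0.073, 0.0, -0.997]]
force: [0.2, 2.6, -7.5]
opening: 0.274
grasp_force: 30.0
```

```bash
python3 m.py
```

```text
t 26.75 z 0.1311 tilt 4.21 Ftool [ 1.8 -1.1  7.7] Mtcp [ 0.04 -0.02 -0.24] My_ring 0.96
```

Emit:
drive_tool --motion '[[[0.1,0,-1.5],[0,0.006,0]],[[0.1,0,-1.5],[0,0.006,0]],[[0,0,0],[0,0,0]]]'

```text
time_s: 27.05
position: [0.4291, -0.1999, 0.1341]
tcp_rot: [[0.483, 0.874, 0.042], [0.871, -0.485, 0.076], [0.086, -0.0, -0.996]]
force: [2.7, 5.3, -9.0]
opening: 0.269
grasp_force: 30.0
```

```bash
python3 m.py; python3 q.py; python3 - <<'E'
from h import *
c=capture("scene").astype(int);o=np.load("pics/s5.npy").astype(int)
# dark hole rim (ring inner edge): centroid of dark pixels near nut
for im in(o,c):
    w=im[180:206,318:344].mean(2);m=w<75;ys,xs=np.where(m);print(m.sum(),xs.mean()+318,ys.mean()+180,ys.min()+180,ys.max()+180)
E
```

```text
t 27.05 z 0.1341 tilt 4.95 Ftool [ 5.1 -0.2  9.5] Mtcp [-0.08  0.46 -0.23] My_ring 1.69
t 27.05 yaw 60.98 T 0.18 Mz 0.22 lat -0.2 ax 5.9 Fz -9.0 ringerr mm [-0.5  0.1] z 0.1341
43 329.74418604651163 194.41860465116278 189 199
26 334.2692307692308 193.26923076923077 189 199
```

Emit:
drive_tool --motion '[[[-0.4,2.2,4],[0,-0.008,-0.0175]],[[-0.3,2.2,4],[0,0,-0.0175]],[[0,0,2],[0,0,0]],[[0,0,0],[0,0,0]]]'

```text
time_s: 27.5
position: [0.4329, -0.2033, 0.1241]
tcp_rot: [[0.452, 0.891, 0.037], [0.889, -0.453, 0.066], [0.076, 0.003, -0.997]]
force: [-1.5, 0.9, -0.5]
opening: 0.273
grasp_force: 30.0
```

```bash
python3 m.py; python3 q.py
```

```text
t 27.5 z 0.1241 tilt 4.34 Ftool [ 0.1 -1.7  0.5] Mtcp [ 0.38  0.26 -0.24] My_ring 0.32
t 27.5 yaw 63.05 T 0.05 Mz 0.27 lat -1.7 ax 0.1 Fz -0.5 ringerr mm [-0.6 -1.1] z 0.1241
```

Emit:
drive_tool --motion '[[[0,2.2,1],[0,0,-0.0175]],[[0,0,0],[0,0,0]]]'

```text
time_s: 27.7
position: [0.435, -0.2041, 0.1231]
tcp_rot: [[0.436, 0.899, 0.037], [0.897, -0.437, 0.066], [0.076, 0.005, -0.997]]
force: [-1.2, 1.3, -0.7]
opening: 0.269
grasp_force: 30.0
```

```bash
python3 m.py; python3 q.py
```

```text
t 27.7 z 0.1231 tilt 4.34 Ftool [ 0.5 -1.6  0.8] Mtcp [ 0.32  0.35 -0.31] My_ring 0.45
t 27.7 yaw 64.1 T 0.13 Mz 0.33 lat -1.6 ax 0.6 Fz -0.7 ringerr mm [-0.6 -1. ] z 0.1231
```

Emit:
drive_tool --motion '[[[0,-5,0],[0,0.01,0.035]],[[0.1,-4.4,-1],[0,0.01,0.035]],[[0.1,4.4,-1],[0,0.008,-0.035]],[[0.1,4.4,-1],[0,0.005,-0.035]]]'

```text
time_s: 28.1
position: [0.4338, -0.2034, 0.1258]
tcp_rot: [[0.436, 0.898, 0.053], [0.893, -0.439, 0.096], [0.11, 0.005, -0.994]]
force: [0.9, 2.7, -6.1]
opening: 0.275
grasp_force: 30.0
```

```bash
python3 m.py; python3 q.py
```

```text
t 28.1 z 0.1258 tilt 6.31 Ftool [ 2.2 -0.4  6.3] Mtcp [ 0.06 -0.04 -0.1 ] My_ring 0.77
t 28.1 yaw 63.98 T 0.05 Mz 0.11 lat -0.4 ax 2.8 Fz -6.1 ringerr mm [-1.7 -0.7] z 0.1258
```

Emit:
drive_tool --motion '[[[0.3,-4.4,-0.5],[0,0.015,0.035]],[[0.2,-4.4,-0.5],[0,0.015,0.035]],[[0.2,4.4,-1],[0,0.01,-0.035]],[[0.1,4.4,-1],[0,0.01,-0.035]]]'

```text
time_s: 28.5
position: [0.4335, -0.2027, 0.1289]
tcp_rot: [[0.434, 0.897, 0.076], [0.886, -0.441, 0.142], [0.161, 0.006, -0.987]]
force: [1.8, 4.5, -6.7]
opening: 0.272
grasp_force: 30.0
```

```bash
python3 m.py; python3 q.py
```

```text
t 28.5 z 0.1289 tilt 9.25 Ftool [ 3.7 -0.4  7.4] Mtcp [ 0.    0.29 -0.03] My_ring 1.25
t 28.5 yaw 63.89 T -0.02 Mz 0.03 lat -0.4 ax 4.8 Fz -6.7 ringerr mm [-2.2 -0.9] z 0.1289
```

```bash
python3 - <<'E'
from h import *
c=capture("scene");np.save("pics/s6.npy",c)
for im in(np.load("pics/s5.npy"),c):
    w=im[176:206,318:346].mean(2)
    print("\n".join("".join("#" if v<70 else "+" if v<90 else "-" if v<115 else "." if v<150 else " " for v in r) for r in w));print("=====")
E
```

```text
#.     .. ..                
#-                          
                            
          ..                
  ..       .                
....                ..      
 ..                 ...     
                            
                            
                            
-..                      ...
-. ..                  ..---
. .--..  ..-+++-    .-----..
  .... .+#+++++##-.-----....
 ...  -##+-....-+##--.--.-..
...  -#+-......--+#+-.--..-.
..  .#+-..-......-##-..-...-
... -#+-..........+#+-....--
. ..##+.--........+#+-..--- 
 ...+#+-.........-+#-.----  
....-#+-........-+#+---.-   
..-..+#+---...--+##-.-...   
 .--.-+###+-+####+-.....    
. .--.--++#+##++-...--..    
. .----...----.....---.     
...-----.........----...    
. ...-----....----......   .
-. ....----------......   ..
.. .......-...........    ..
   ..................    ...
=====
#.    ......                
#+                          
.                           
          ..                
  ..       ..               
....                ..      
 ..                 ... .   
                            
                            
.                           
-..                       ..
-...-                    .--
. .--..  -++++++.    .------
  .-. ..-+-. ..+#+----------
 .-.  -++.      -##+----.--.
.... .++-.       +##+-.--.--
..   -+-.....    .##+-------
-.. .--..---...   -##--..---
...  ----.......  -##--.---.
 .-. -+--.........--+-----  
.... --++--......----.---   
.----- -+++------+-...--.   
 ..--- -.+-++--++-. .---    
.  .--.. ..---.-.   .--.    
. ..----....    ....--.     
.....------......----...    
......--------------....   .
-. .....---------.......  ..
.. ........--........... ...
   .........................
=====
```

Numerically the ring hasn't moved: the pads slip in pitch at about 0.5 N m, so a 125 mm lever can't pull it off. I'll release it, since it sits safely on the nut, and regrip on the shank near the ring.

Emit:
drive_tool --motion '[[[-0.2,0,1.2],[0,-0.04,0]],[[-0.2,0,1.2],[0,-0.04,0]],[[-0.2,0,1.2],[0,-0.04,0]],[[-0.2,0,1.2],[0,-0.04,0]],[[0,0,0],[0,0,0]]]'

```text
time_s: 29.05
position: [0.434, -0.2047, 0.1248]
tcp_rot: [[0.438, 0.899, 0.007], [0.899, -0.438, -0.007], [-0.003, 0.009, -1.0]]
force: [-1.7, -2.7, -2.0]
opening: 0.273
grasp_force: 30.0
```

```bash
python3 m.py; python3 q.py
```

```text
t 29.05 z 0.1248 tilt -0.16 Ftool [-3.2 -0.4  2.1] Mtcp [ 0.18 -0.39 -0.17] My_ring -0.15
t 29.05 yaw 64.0 T 0.12 Mz 0.16 lat -0.4 ax -3.2 Fz -2.0 ringerr mm [-1.1 -1.3] z 0.1248
```

Emit:
drive_tool --motion '[[[0,0,0],[0,0,0]],[[0,0,0],[0,0,0]],[[0,0,0],[0,0,0]],[[0,0,0],[0,0,0]]]' --gripper 0.55

```text
time_s: 29.45
position: [0.4342, -0.2044, 0.1244]
tcp_rot: [[0.439, 0.898, 0.007], [0.898, -0.439, -0.004], [-0.001, 0.008, -1.0]]
force: [0.1, 0.1, 0.1]
opening: 0.516
grasp_force: 0.0
```

Emit:
drive_tool --motion '[[[0,0,-10],[0,0,0]],[[0,0,-25],[0,0,0]],[[0,0,-30],[0,0,0]],[[40,0,-10],[0,0,0]],[[40,0,0],[0,0,0]]]'

```text
time_s: 29.95
position: [0.4705, -0.1326, 0.202]
tcp_rot: [[0.441, 0.897, 0.012], [0.897, -0.441, -0.007], [-0.001, 0.014, -1.0]]
force: [-0.2, -0.5, -0.5]
opening: 0.553
grasp_force: 0.0
```

Emit:
drive_tool --motion '[[[0,0,0],[0,0,0]],[[0,0,0],[0,0,0]]]'

```text
time_s: 30.15
position: [0.4688, -0.1312, 0.1997]
tcp_rot: [[0.436, 0.9, 0.007], [0.9, -0.436, -0.005], [-0.002, 0.008, -1.0]]
force: [-0.3, 0.4, -0.2]
opening: 0.55
grasp_force: 0.0
```

```bash
python3 m.py; python3 q.py; python3 - <<'E'
from h import *
c=capture("scene")
w=c[170:220,310:370].mean(2)
print("\n".join("".join("#" if v<70 else "+" if v<90 else "-" if v<115 else "." if v<150 else " " for v in r) for r in w))
E
```

```text
t 30.15 z 0.1997 tilt -0.09 Ftool [ 0.2 -0.4  0.2] Mtcp [-0.07  0.06  0.02] My_ring 0.09
t 30.15 yaw 64.16 T -0.03 Mz -0.02 lat -0.4 ax 0.2 Fz -0.2 ringerr mm [33.3 72.4] z 0.1997
         .--..---...------..-...--....-+++#################+
         .--...-+-..-------....----....--#################-.
          --.---++--+---..-.-..---+--....############++++++-
          .-.-------++-.  ...-.---+#+---.#########.. ...--++
           .------..--.        .. .--..--#########    .--.-+
             .---....                   .#########     ..---
      .##.     .  ..                    -########-       ..-
      .##-                          ..  +######+-           
                                        .####+.             
    .             ..                     .-.                
    ..     .       .                                        
       .....                ..                            -#
..       ..                 ...           .          --+#+##
.--.                                             .+-########
-.---.                                .   ..   ..###########
.....
[... 1405 characters left out ...]
 .----..............   .....-.      ..               
  ...-..---..----.........   ......--       ..            . 
 .   .----.-.--------....    ...-..-#.                      
..-. .--....---------...    ..+#+--+#+                      
 ..-------..-.------...    ..-########                     .
   .----+--.-------..... ...-#########    .              .. 
  .--.-###+-------..........+#########    -.                
 .----+####------...........-+#######.   .--                
.-...--###+-----.......... ---+#####+    ..-                
----...-++-.---.........   --+++++--.     ...  -.           
---.-..-.------.........  .--++---.            ..           
--------..-.--.........  .-++++-....
```

Emit:
drive_tool --motion '[[[0,0,40],[0,0,0]],[[0,0,20],[0,0,0]],[[0,0,10],[0,0,0]],[[0,0,4],[0,0,0]],[[0,0,0],[0,0,0]]]'

```text
time_s: 30.7
position: [0.4691, -0.1328, 0.1251]
tcp_rot: [[0.439, 0.898, 0.006], [0.898, -0.439, -0.004], [-0.001, 0.007, -1.0]]
force: [-0.1, -0.9, 0.0]
opening: 0.549
grasp_force: 0.0
```

Emit:
drive_tool --motion '[[[0,0,2],[0,0,0]],[[0,0,0],[0,0,0]],[[0,0,0],[0,0,0]]]'

```text
time_s: 31.0
position: [0.4695, -0.1324, 0.1238]
tcp_rot: [[0.438, 0.899, 0.008], [0.899, -0.438, -0.005], [-0.001, 0.009, -1.0]]
force: [-0.5, -0.3, -0.3]
opening: 0.551
grasp_force: 0.0
```

Emit:
drive_tool --motion '[[[0,0,0],[0,0,0]],[[0,0,0],[0,0,0]],[[0,0,0],[0,0,0]],[[0,0,0],[0,0,0]],[[0,0,0],[0,0,0]]]' --gripper 0

```text
time_s: 31.5
position: [0.4694, -0.1323, 0.1232]
tcp_rot: [[0.438, 0.899, 0.007], [0.899, -0.438, -0.005], [-0.001, 0.008, -1.0]]
force: [-0.0, 0.9, 0.2]
opening: 0.207
grasp_force: 29.8
```

```bash
python3 m.py
```

```text
t 31.5 z 0.1232 tilt -0.08 Ftool [ 0.8 -0.4 -0.2] Mtcp [-0.18  0.01 -0.19] My_ring -0.01
```

Emit:
drive_tool --motion '[[[0,0,-1.5],[0,0,0]],[[0,0,-1.5],[0,0,0]],[[0,0,-1.5],[0,0,0]],[[0,0,0],[0,0,0]]]'

```text
time_s: 31.9
position: [0.4684, -0.1316, 0.127]
tcp_rot: [[0.438, 0.899, 0.004], [0.899, -0.438, -0.003], [-0.001, 0.005, -1.0]]
force: [1.9, 0.2, -13.6]
opening: 0.204
grasp_force: 29.9
```

```bash
python3 m.py
```

```text
t 31.9 z 0.127 tilt -0.05 Ftool [ 1.1  1.5 13.6] Mtcp [-0.27  0.05  0.01] My_ring 1.76
```

Emit:
drive_tool --motion '[[[0,0,-1.5],[0,0,0]],[[0,0,-1.5],[0,0,0]],[[0,0,-1.5],[0,0,0]],[[0,0,0],[0,0,0]]]'

```text
time_s: 32.3
position: [0.4687, -0.1321, 0.1328]
tcp_rot: [[0.438, 0.899, 0.006], [0.899, -0.438, -0.005], [-0.002, 0.007, -1.0]]
force: [-1.3, -0.4, -4.7]
opening: 0.206
grasp_force: 30.0
```

```bash
python3 m.py;  python3 - <<'E'
from h import *
c=capture("scene")
w=c[180:210,315:350].mean(2)
print("\n".join("".join("#" if v<70 else "+" if v<90 else "-" if v<115 else "." if v<150 else " " for v in r) for r in w))
E
```

```text
t 32.3 z 0.1328 tilt -0.09 Ftool [-0.9 -1.   4.7] Mtcp [ 0.15  0.01 -0.1 ] My_ring 0.6
.     .                  +#####-+##
  .....                  ######++##
    ..                  -##########
                        .##########
.                       .##########
-..                     -##########
..--.      .-++++-      .##++.-####
 ..-. ...-#++#####+-.   --... -####
.. . ...-########+####---....  ####
...  .-.-###+-.---+####+-.--. -####
... ....-##+.  ...-+####+---  -####
.. .....-##. .......+###+-..  -####
. .......+#-........-+###-....#####
 .....-..-+#+-.......+##+....-#####
.  . .--...+#++-.....+##-. .--#-.  
-.. ....-...-++++#####++....-      
.....  .--....--+++++-.... .       
 ..... ...-.............-  .       
 .  .  ..-.............-. .        
....  ......-..............        
. .. .......-.......-.. ..      .  
.   ...............--.....     ..  
....  .....................   ..   
. .-. ....................    ..   
 .... ...................    ...   
..    .....  .... .. ...    ....   
...  .... .....    ....    .....   
    .--......      ...    ......   
   .--................   .....-.   
...--................   .......-
```

It broke free: Fz is back to about the wrench's weight and the ring is rising. Continuing the lift.

Emit:
drive_tool --motion '[[[0,0,-2],[0,0,0]],[[0,0,-2],[0,0,0]],[[0,0,-2],[0,0,0]],[[0,0,0],[0,0,0]]]'

```text
time_s: 32.75
position: [0.4688, -0.1321, 0.1384]
tcp_rot: [[0.438, 0.899, 0.006], [0.899, -0.438, -0.005], [-0.002, 0.007, -1.0]]
force: [-2.5, -1.6, -4.5]
opening: 0.204
grasp_force: 30.0
```

```bash
python3 m.py
```

```text
t 32.75 z 0.1384 tilt -0.09 Ftool [-2.6 -1.6  4.5] Mtcp [ 0.24 -0.2  -0.1 ] My_ring 0.34
```

Emit:
drive_tool --motion '[[[0,0,-2],[0,0,0]],[[0,0,-2],[0,0,0]],[[0,0,-3],[0,0,0]],[[0,0,-3],[0,0,0]],[[0,0,0],[0,0,0]]]'

```text
time_s: 33.25
position: [0.4698, -0.1323, 0.1488]
tcp_rot: [[0.438, 0.899, 0.008], [0.899, -0.438, -0.005], [-0.001, 0.01, -1.0]]
force: [0.0, 0.2, -3.7]
opening: 0.201
grasp_force: 30.0
```

```bash
python3 m.py
```

```text
t 33.25 z 0.1488 tilt -0.06 Ftool [ 0.2 -0.1  3.7] Mtcp [0.   0.19 0.01] My_ring 0.66
```

Emit:
drive_tool --motion '[[[0,0,-20],[0,0,0]],[[0,0,-30],[0,0,-0.1]],[[0,0,-20],[0,0,-0.12]],[[0,0,0],[0,0,-0.12]],[[0,0,0],[0,0,-0.114]]]'

```text
time_s: 33.75
position: [0.4689, -0.1318, 0.2192]
tcp_rot: [[-0.005, 1.0, 0.008], [1.0, 0.005, -0.005], [-0.005, 0.008, -1.0]]
force: [-0.4, -0.4, -4.3]
opening: 0.205
grasp_force: 30.0
```

Emit:
drive_tool --motion '[[[30,0,0],[0,0,0]],[[45,0,0],[0,0,0]],[[45,0,0],[0,0,0]],[[45,0,0],[0,0,0]],[[45,0,0],[0,0,0]]]'

```text
time_s: 34.25
position: [0.4682, 0.08, 0.2173]
tcp_rot: [[0.0, 1.0, 0.007], [1.0, -0.0, -0.004], [-0.004, 0.007, -1.0]]
force: [0.2, 0.2, -3.9]
opening: 0.206
grasp_force: 30.0
```

Emit:
drive_tool --motion '[[[45,0,0],[0,0,0]],[[45,0,0],[0,0,0]],[[45,0,0],[0,0,0]],[[45,0,0],[0,0,0]],[[10,0,0],[0,0,0]]]'

```text
time_s: 34.75
position: [0.4682, 0.273, 0.2165]
tcp_rot: [[-0.005, 1.0, 0.008], [1.0, 0.005, -0.001], [-0.001, 0.008, -1.0]]
force: [-0.0, -0.8, -4.0]
opening: 0.206
grasp_force: 30.0
```

Emit:
drive_tool --motion '[[[0,0,40],[0,0,0]],[[0,0,40],[0,0,0]],[[0,0,40],[0,0,0]],[[0,0,20],[0,0,0]],[[0,0,0],[0,0,0]]]'

```text
time_s: 35.25
position: [0.4669, 0.2664, 0.0734]
tcp_rot: [[-0.0, 1.0, -0.001], [1.0, 0.0, -0.007], [-0.007, -0.001, -1.0]]
force: [-0.4, -0.5, -2.8]
opening: 0.206
grasp_force: 30.0
```

Emit:
drive_tool --motion '[[[0,0,0],[0,0,0]],[[0,0,0],[0,0,0]]]'

```text
time_s: 35.45
position: [0.4707, 0.2679, 0.0779]
tcp_rot: [[-0.0, 1.0, 0.01], [1.0, 0.0, -0.003], [-0.003, 0.01, -1.0]]
force: [0.4, 0.2, -3.5]
opening: 0.204
grasp_force: 30.0
```

```bash
python3 m.py;  python3 - <<'E'
from h import *
c=capture("scene");np.save("pics/s7.npy",c)
# handle tail / ring tip in scene view
w=c[230:360,190:300][::2,::1].mean(2)
print("\n".join("".join("#" if v<50 else "+" if v<75 else " " for v in r) for r in w))
E
```

```text
t 35.45 z 0.0779 tilt -0.19 Ftool [0.2 0.4 3.5] Mtcp [-0.14  0.24 -0.02] My_ring 0.68
             +##++#######################++++++++++++++++++++               +                                 
               +####################+++##++++++++++++++++++++                                                 
                  +######################++++++++++++++++++++                                                 
                    ++######+++########++++++++++++++++++++++                       +                         
    +              +####++++########+++++++++++++++++++++++++                       ++                        
                         ###++++++++++++++++++++++++++++++++                   ++      + ++                   
                        ++++##+++++++++++++++++++++++++++++                   ++   ++                         
                    +#+ + +++++++++++++++++++++++++++++++   +                                             ++  
                 +++++++++  +++++++++++++++++++++++++++++ ++    #                                             
              +
[... 5203 characters left out ...]
                                                                                                             
                                      ++                                                                      
                                                                                                              
                                                                                                              
                                                                                                              
                        +                                                                                     
                                  +
```

Emit:
drive_tool --motion '[[[0,0,25],[0,0,0]],[[0,0,15],[0,0,0]],[[0,0,8],[0,0,0]],[[0,0,0],[0,0,0]],[[0,0,0],[0,0,0]]]'

```text
time_s: 36.0
position: [0.4706, 0.2677, 0.0295]
tcp_rot: [[-0.001, 1.0, 0.009], [1.0, 0.001, -0.004], [-0.004, 0.009, -1.0]]
force: [-0.4, 1.1, -1.5]
opening: 0.201
grasp_force: 30.0
```

```bash
python3 m.py
```

```text
t 36.0 z 0.0295 tilt -0.23 Ftool [ 1.1 -0.4  1.5] Mtcp [-0.23 -0.01 -0.09] My_ring 0.19
```

Emit:
drive_tool --motion '[[[0,0,5],[0,0,0]],[[0,0,5],[0,0,0]],[[0,0,0],[0,0,0]],[[0,0,0],[0,0,0]]]'

```text
time_s: 36.4
position: [0.47, 0.2675, 0.0184]
tcp_rot: [[-0.001, 1.0, 0.007], [1.0, 0.001, -0.004], [-0.004, 0.007, -1.0]]
force: [0.9, 1.4, -1.3]
opening: 0.208
grasp_force: 30.0
```

```bash
python3 m.py
```

```text
t 36.4 z 0.0184 tilt -0.25 Ftool [1.4 0.9 1.3] Mtcp [-0.28  0.07 -0.12] My_ring 0.24
```

Emit:
drive_tool --motion '[[[0,0,3],[0,0,0]],[[0,0,3],[0,0,0]],[[0,0,2],[0,0,0]],[[0,0,0],[0,0,0]]]'

```text
time_s: 36.8
position: [0.4694, 0.2673, 0.01]
tcp_rot: [[-0.001, 1.0, 0.006], [1.0, 0.001, -0.005], [-0.005, 0.006, -1.0]]
force: [0.7, 1.4, -0.9]
opening: 0.201
grasp_force: 30.0
```

```bash
python3 m.py
```

```text
t 36.8 z 0.01 tilt -0.27 Ftool [1.4 0.7 0.9] Mtcp [-0.24  0.11 -0.08] My_ring 0.23
```

Emit:
drive_tool --motion '[[[0,0,2],[0,0,0]],[[0,0,1],[0,0,0]],[[0,0,0],[0,0,0]]]'

```text
time_s: 37.1
position: [0.4697, 0.2673, 0.0092]
tcp_rot: [[-0.001, 1.0, 0.007], [1.0, 0.001, -0.004], [-0.004, 0.007, -1.0]]
force: [-0.7, 0.7, 14.0]
opening: 0.206
grasp_force: 30.0
```

```bash
python3 m.py
```

```text
t 37.1 z 0.0092 tilt -0.25 Ftool [  0.7  -0.6 -14.1] Mtcp [ 0.26 -0.13 -0.13] My_ring -1.89
```

The wrench is flat on the worktop. I'll ease off, release and retreat.

Emit:
drive_tool --motion '[[[0,0,-2],[0,0,0]],[[0,0,0],[0,0,0]]]'

```text
time_s: 37.3
position: [0.4696, 0.2673, 0.0096]
tcp_rot: [[-0.0, 1.0, 0.007], [1.0, 0.0, -0.004], [-0.004, 0.007, -1.0]]
force: [0.3, 1.7, -1.0]
opening: 0.203
grasp_force: 30.0
```

Emit:
drive_tool --motion '[[[0,0,0],[0,0,0]],[[0,0,0],[0,0,0]],[[0,0,0],[0,0,0]],[[0,0,0],[0,0,0]]]' --gripper 0.5

```text
time_s: 37.7
position: [0.4693, 0.2671, 0.0091]
tcp_rot: [[-0.0, 1.0, 0.005], [1.0, 0.0, -0.005], [-0.005, 0.005, -1.0]]
force: [0.5, 0.3, -0.6]
opening: 0.459
grasp_force: 0.0
```

Emit:
drive_tool --motion '[[[0,0,-10],[0,0,0]],[[0,0,-30],[0,0,0]],[[0,0,-50],[0,0,0]],[[0,0,-50],[0,0,0]],[[0,0,-50],[0,0,0]]]'

```text
time_s: 38.2
position: [0.4678, 0.268, 0.2018]
tcp_rot: [[-0.0, 1.0, 0.006], [1.0, 0.001, -0.005], [-0.005, 0.006, -1.0]]
force: [0.9, 0.3, -0.9]
opening: 0.501
grasp_force: 0.0
```

Emit:
drive_tool --motion '[[[-50,0,0],[0,0,0]],[[-50,0,0],[0,0,0]],[[-50,0,0],[0,0,0]],[[-50,0,0],[0,0,0]],[[-50,0,0],[0,0,0]]]'

```text
time_s: 38.7
position: [0.4681, 0.0165, 0.2014]
tcp_rot: [[-0.001, 1.0, 0.007], [1.0, 0.001, -0.005], [-0.005, 0.007, -1.0]]
force: [1.1, -1.0, 0.2]
opening: 0.502
grasp_force: 0.0
```

Emit:
drive_tool --motion '[[[-50,0,0],[0,0,0]],[[-50,0,0],[0,0,0]],[[-50,0,0],[0,0,0]],[[-50,0,0],[0,0,0]],[[0,0,0],[0,0,0]]]'

```text
time_s: 39.2
position: [0.4699, -0.1887, 0.2025]
tcp_rot: [[0.006, 1.0, 0.01], [1.0, -0.006, -0.009], [-0.009, 0.011, -1.0]]
force: [0.1, 0.6, 0.9]
opening: 0.497
grasp_force: 0.0
```

```bash
python3 - <<'E'
from h import *
t=capture("top");s=capture("scene");print(read_state()["position"])
c,r,k=dark(t,(180,225,275,255));print("handle",c,r,k,onz("top",*c,.016))
c,r,k=dark(s,(200,255,320,330));print("scene handle",c,r,k,onz("scene",*c,.014))
t0=np.load("pics/top0.npy");s0=np.load("pics/scene0.npy")
for n,a,b,rs in(("top",t0,t,(165,205,130,280)),("scene",s0,s,(210,310,130,260))):
    d=np.abs(a.astype(int)-b.astype(int)).max(2)[rs[0]:rs[1],rs[2]:rs[3]]>60;print(n,"changed px by bystanders",d.sum())
E
```

```text
[ 0.46814783 -0.18279847  0.20168484]
handle [231.08878505 241.0046729 ] ((231.0006866455078, 241.01849365234375), (7.143250465393066, 30.127492904663086), 87.87889862060547) 214 [0.46977359 0.17659448 0.016     ]
scene handle [268.8225 291.0475] ((267.7500305175781, 290.2500305175781), (14.142135620117188, 36.06244659423828), 45.0) 400 [0.46851766 0.17399382 0.014     ]
top changed px by bystanders 2
scene changed px by bystanders 132
```

```bash
python3 -c "
from rig import *
print(hand_in())"
```

```text
the job is handed in; nothing more can be done
None
```

The nut is tightened to the click, the wrench is off and lying flat on the worktop clear of the dicer, the top view shows the things around it unmoved, and the job is handed in at about 39 s. The first lift jammed and had to be redone with a closer grip on the shank, and I moved the wrench on about half a degree before I noticed the click, with the torque staying below the click level.

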